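Put the measuring kit back into its holders

TASK

Put the four loose pieces of the measuring kit back into the holders that fit them: the ring gauge, the plug gauge and the V-block each set down gently, upright as they stood and flat on the floor of the pocket of their shape, and the cap screw let go head first into the funnel so that it drops down into the narrow well. Leave the mug and the micrometer where they are.

Things in the scene. Friction and masses are not known exactly. Their poses are not given: they have to be found in the camera images.
- ring_gauge: plain bright-steel ring lying flat, outer diameter 50 mm, bore about 25 mm, 18 mm high; origin at the centre of its underside, z up. Grasp across the rim (50 mm).
- plug_gauge: bright steel plug gauge lying down, a round bar 18 mm in diameter and 105 mm long with a red band near one end; it does not roll. Origin under its middle, y along its length, z up. Grasp across its x (18 mm) at the middle. Either way round will do in its holder.
- v_block: bright steel V-block, 35 mm (x) by 60 mm (y) by 40 mm high, with a V-groove along x cut in its top; at the bottom of the V (the middle of y) about 18 mm of height is left. Origin at the centre of its underside, z up. Grasp across its x (35 mm) at the middle of y, pads low enough to bear on the flanks beside and below the V. Either way round will do in its holder.
- cap_screw: black cap screw standing on its head, 38 mm tall: head 13 mm in diameter and 8 mm high at the bottom, threaded shank 8 mm in diameter pointing up. Origin at the centre of the head's face on the desk, z along the shank. Grasp the shank near its top.
- round_nest: fixed grey plastic plate 90 x 90 x 10 mm with a round pocket of 64 mm diameter in its middle, 5 mm deep (pocket floor 5 mm above the desk): holder of the ring gauge. Origin at the centre of its underside.
- long_nest: fixed grey plastic plate 58 mm (x) by 145 mm (y), 10 mm thick, with a pocket 34 mm (x) by 121 mm (y), 5 mm deep (floor 5 mm above the desk): holder of the plug gauge, which lies along y. Origin at the centre of its underside.
- block_nest: fixed grey plastic plate 74 mm (x) by 98 mm (y), 10 mm thick, with a pocket 50 mm (x) by 75 mm (y), 5 mm deep (floor 5 mm above the desk): holder of the V-block, whose 60 mm side lies along y. Origin at the centre of its underside.
- screw_funnel: fixed upright aluminium funnel 70 mm high on a dark round foot of 68 mm diameter: mouth about 64 mm wide inside at 70 mm above the desk, narrowing down to a well of 20 mm bore whose top is 36 mm and whose floor is 5 mm above the desk: holder of the cap screw. Origin on its axis, at desk height.
- desk_mug: orange mug, 81 mm wide, 113 mm with its handle, 101 mm tall, standing at the back of the desk behind the holders; bystander. Origin at the centre of its underside.
- micrometer: micrometer lying flat, 45 x 134 x 17 mm, to the right of the holders, in front of the monitor; bystander. Origin at the centre of its underside.
Not all that is in view belongs to the job. There is more than one size of the plug_gauge; the one meant has the size given above.

How it is judged:
By the outcome, as a careful person would: the job done as asked, in the order asked, and still so for the second after the job is handed in, with the robot touching nothing.
It also fails if it takes over 115 s, if anything falls off the work surface, if the arm or the gripper's body presses on something with over 40 N, if the wrist force passes 120 N, or if a joint passes its speed limit or range.

ROBOT

A 6-joint arm with a two-finger parallel gripper is mounted at the origin on a cart in front of the work surface, level with it; the furniture and walls round the work are solid. World frame = base frame: x ahead of the robot, y to its left, z up, the work surface at z = 0. Lengths are in mm, angles in rad, forces in N, time in s.
With the tool pointing down it reaches from about 375 to 925 mm from the base axis. Payload 5.7 kg.
Tool frame: the origin (TCP) lies at the very end of the fingers, on their centre line; the grasp point (between the pads) lies 19 mm behind it; z points along the fingers, y is the line along which they close (so a half turn about z gives the same grasp; the last joint's range is limited). The gripper opens to 88 mm and grips with 3 to 60 N. Pads are 20 mm wide; open, the fingers measure 115 mm over their backs; the gripper's body (75 mm by 178 mm) begins 61 mm behind the grasp point.
Start: joints at [-1.375, 0.359, 1.51, -0, 1.272, -0.115], TCP at [183.477, -571.225, 222.623] pointing down, gripper open.
Joint ranges: [-2.97, 2.97], [-1.01, 2.36], [0.21, 2.38], [-0.96, 4.11], [0.2, 2.71], [-2.98, 2.98]. Speed limits (rad/s): [2.39, 2.39, 3.14, 3.14, 3.14, 3.14].

INTERFACE

Orientations are given as a rotation vector (axis times angle).
In Python, from bench import bot gives the robot as it stands.
- The arm moves only by the tool send_rows, never from a script. Its argument "deltas" is a list of rows, each an object with "travel": the shift along the tool's x, y, z in cm, a list of three; "turn": the turn, a rotation vector about the tool's x, y, z in degrees, a list of three. In form: [{"travel": [tx, ty, tz], "turn": [wx, wy, wz]}, ...]. A call has exactly 5 rows; each row shifts and turns the commanded pose from where the row before left it, along the tool's axes as they then stand; what a row does not reach is not made up. A row lasts 1/12 s, in which the tool goes at most 41.7 mm and 7.16 degrees, less where a joint would pass 70% of its speed; a pose out of reach is approached as far as the arm can. A call with a gripper value outside its range is refused whole. "fingers" is the finger opening in cm, from 0 to 8.78, set as the call begins (left out, the last holds). The fingers move at their own pace and stop on an object; "force" is the grip in N (left out, the last holds). Time passes only in rows, so rows that do not move let the fingers close, or fill a call up. It gives the time, the measured TCP pose, the force, the opening and the grip force at its end, in the units of the state.
- bot.sense(): the state, without advancing time (a new reading comes with each control period).
- bot.snapshot(name): name is "scene" or "top"; returns a dict with "image" (420x560x3 uint8, red, green, blue), "camera_matrix" (3x3 intrinsics, pixels), "T" (4x4, takes a point from camera to world coordinates). Camera axes: x right, y down, z forward; pixel columns grow to the right and rows downward; lengths in mm; the calibration is good to about 2 mm. A picture is of the moment at which its call begins. There is no depth.
- bot.close_job(): hands the job in; it is judged then, once.
The state is a dict: "t": time; "joint_positions": joint angles; "joint_vel": joint speeds; "effort": joint torques, N m; "tool_pos": TCP position; "orientation": TCP orientation; "wrist_force": force on the tool from outside, world axes, zero at the start; "wrist_torque": the same for the moment, N m; "finger_gap": finger opening in mm; "grip_force": force on a finger pad.
Only numpy, scipy, OpenCV 4.12 (cv2) and the standard library are available. Lean on these libraries where they do the work, as an engineer would, in place of code of your own. Each camera call takes 0.05 s, during which the arm holds its last target. There are 200 camera calls.

## Working session

There is one attempt and no reset: what is moved stays moved. The work goes in short steps, Python scripts to look and compute and a tool call to move; the robot and the scene stay as the last step left them, time stands still between calls to the robot, and variables do not carry over. Pictures are saved under pics/ and viewed, at most 14 in all, crops included, and the job is handed in when it is done.

Besides the shell and the picture viewer there is one more tool, called by a JSON object that holds its "api" and its "payload". send_rows: Moves the arm, as the interface text tells. Its arguments: {"type":"object","properties":{"deltas":{"type":"array"},"fingers":{"type":"number"},"force":{"type":"number"}},"required":["deltas"]}

```bash
ls; mkdir -p pics; python3 - <<'E'
from bench import bot
import cv2,numpy as np
for n in("scene","top"):
    s=bot.snapshot(n); cv2.imwrite(f"pics/{n}0.png",s["image"][:,:,::-1]); print(n,s["camera_matrix"].tolist(),np.round(s["T"],3).tolist())
print(bot.sense())
E
```

```text
pics
scene [[466.1929200978158, 0.0, 281.09492752823525], [0.0, 466.1929200978158, 215.0948790105123], [0.0, 0.0, 1.0]] [[0.993, -0.085, 0.082, 515.243], [-0.119, -0.711, 0.693, -831.168], [-0.001, -0.698, -0.716, 847.921], [0.0, 0.0, 0.0, 1.0]]
top [[491.4764203729363, 0.0, 271.843820883919], [0.0, 491.4764203729363, 208.03384694053406], [0.0, 0.0, 1.0]] [[-0.009, -0.998, 0.06, 531.455], [-1.0, 0.008, -0.028, -38.962], [0.028, -0.06, -0.998, 1165.989], [0.0, 0.0, 0.0, 1.0]]
{'t': 0.1, 'joint_positions': array([-1.37508708e+00,  3.59432122e-01,  1.51131761e+00, -3.11840621e-06,
        1.27252600e+00, -1.15078992e-01]), 'joint_vel': array([ 0.00220171, -0.00119468, -0.00351701,  0.00083638,  0.00132261,
        0.00219984]), 'effort': array([ 4.65963640e-04, -5.16359031e+01, -2.71408010e+01,  6.76005450e-02,
        2.76560721e-02, -2.99763440e-05]), 'tool_pos': array([ 183.36558072, -570.63129935,  221.89668892]), 'orientation': array([-3.10207683e+00, -4.85963828e-01,  1.11172446e-04]), 'wrist_force': array([-0.4302949 , -0.68984976, -1.30971467]), 'wrist_torque': array([0.03690262, 0.0721915 , 0.01642644]), 'grip_force': 0.0, 'finger_gap': 87.42546308990462}
```

View pics/scene0.png

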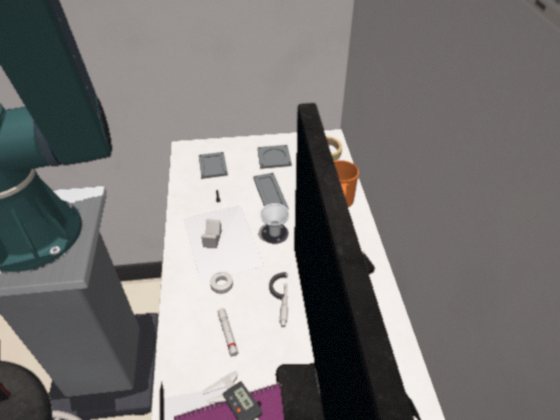

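View pics/top0.png

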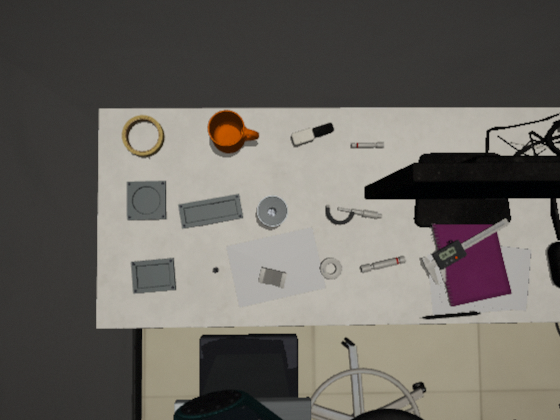

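Scene view: block nest (213,165), round nest (274,156), long nest (269,190), funnel (274,222), screw (218,196), V-block (211,234), ring (221,283), plug (228,331).

Candidates in the top view:
- **Ring:** the steel ring at (330,268) or the tan tape roll at (143,136). I choose (330,268).
- **Plug:** (382,264), or the smaller one at (367,145), or the marker at (312,133). I choose (382,264).
- **V-block:** only (271,277).
- **Screw:** only (215,270).

One close crop will check these choices.

```bash
cat > h.py <<'E'
import numpy as np,cv2
from bench import bot
def shot(n):
    s=bot.snapshot(n); return s["image"][:,:,::-1].copy(),np.array(s["camera_matrix"]),np.array(s["T"])
def cast(uv,K,T,z):
    uv=np.atleast_2d(uv).astype(float); d=np.c_[uv,np.ones(len(uv))]@np.linalg.inv(K).T@T[:3,:3].T
    o=T[:3,3]; return (o+d*((z-o[2])/d[:,2])[:,None])[:,:2]
def proj(p,K,T):
    q=(np.linalg.inv(T)@np.r_[p,1])[:3]; return (K@q)[:2]/q[2]
E
python3 - <<'E'
from h import *
im,K,T=shot("top")
c=im[170:310,120:420]; cv2.imwrite("pics/c1.png",cv2.resize(c,None,fx=2.66,fy=2.66,interpolation=cv2.INTER_CUBIC))
for n,uv in dict(ring=(330,268),plug=(382,264),plugB=(367,145),vb=(271,277),screw=(215,270),bn=(153,275),rn=(146,200),ln=(210,211),fun=(271,211)).items(): print(n,cast(uv,K,T,10).round())
for uv in [(361,268),(405,260),(351,146),(384,145)]: print(cast(uv,K,T,9).round())
E
```

```text
ring [[ 459. -207.]]
plug [[ 467. -330.]]
plugB [[ 750. -300.]]
vb [[439. -68.]]
screw [[457.  62.]]
bn [[447. 206.]]
rn [[622. 223.]]
ln [[595.  74.]]
fun [[594. -69.]]
[[ 458. -280.]]
[[ 475. -385.]]
[[ 748. -262.]]
[[ 750. -341.]]
```

View pics/c1.png

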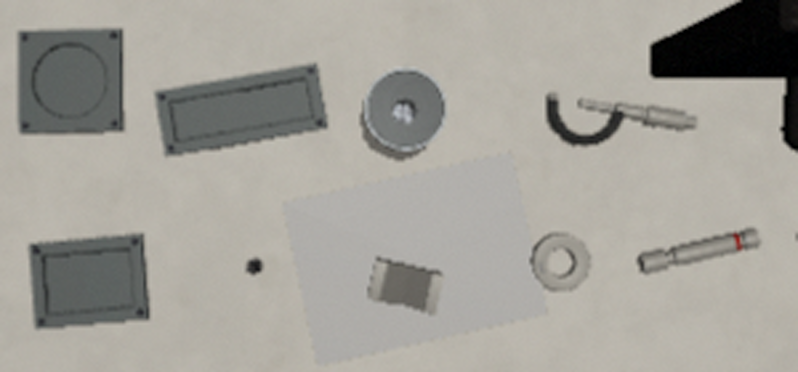

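The crop shows the ring at (561,262), the Ø18 plug with its red band from (640,262) to (760,237) at about 107 mm long, the V-block with its groove at (405,285), and the screw at (254,266). The choices hold. Next I measure poses.

```bash
python3 - <<'E'
from h import *
im,K,T=shot("top"); g=cv2.cvtColor(im,cv2.COLOR_BGR2GRAY)
f=2.66; off=np.array([120,170])
C=lambda p:(np.array(p,float)+.5)/f-.5+off
def rect(uv,z):
    w=cast(uv,K,T,z).astype(np.float32); (c,s,a)=cv2.minAreaRect(w); b=cv2.boxPoints((c,s,a))
    e=[b[1]-b[0],b[2]-b[1]]; l=max(e,key=np.linalg.norm); return np.round(c,1),np.round(s,1),"long axis deg",round(float(np.degrees(np.arctan2(l[1],l[0]))%180),1)
m=(g<125).astype(np.uint8); m[:165]=0;m[310:]=0;m[:,350:]=0;m[:,:110]=0
for c in cv2.findContours(m,0,1)[0]:
    if cv2.contourArea(c)>8:
        b=cv2.boundingRect(c); uv=c[:,0]; a=cv2.contourArea(c); print(b,a,rect(uv,10))
# funnel circle, screw
w=g[262:279,207:224].astype(float); q=np.clip(np.median(w)-w-15,0,None); yy,xx=np.mgrid[262:279,207:224]; uv=((q*xx).sum()/q.sum(),(q*yy).sum()/q.sum()); print("screw top uv",uv,cast(uv,K,T,19))
print("vb",rect(C([(375,258),(442,275),(436,314),(369,297)]),40))
print("ring",cast(C([(561,262)]),K,T,18), cast(C([(560,263)]),K,T,9))
print("plug",rect(C([(638,251),(643,272),(761,248),(756,228)]),9))
print("funnel mouth",cast(C([(404,109)]),K,T,70),"foot",cast(C([(399,121)]),K,T,3),"well",cast(C([(404,111)]),K,T,20))
im,K,T=shot("scene"); c=im[130:370,160:310]; cv2.imwrite("pics/c2.png",cv2.resize(c,None,fx=2.5,fy=2.5,interpolation=cv2.INTER_CUBIC))
E
```

```text
(262, 268, 24, 19) 227.5 (array([438.6, -73.8]), array([47.7, 35.2]), 'long axis deg', 77.4)
(213, 267, 6, 6) 19.0 (array([458.1,  62.4]), array([11.6, 11.4]), 'long axis deg', 44.7)
(131, 258, 45, 35) 1286.5 (array([446.5, 205.5]), array([73.2, 99. ]), 'long axis deg', 94.5)
(256, 212, 22, 18) 51.5 (array([566.1, -52.7]), array([59.4, 21.5]), 'long axis deg', 55.8)
(325, 206, 25, 19) 125.5 (array([ 580.1, -223.9]), array([63.3, 37.1]), 'long axis deg', 76.2)
(259, 197, 28, 28) 584.0 (array([595. , -73.1]), array([63.7, 63.7]), 'long axis deg', 179.6)
(179, 194, 64, 34) 1406.0 (array([594.7,  72.7]), array([ 57.7, 144.1]), 'long axis deg', 99.5)
(127, 181, 40, 39) 1425.0 (array([621.7, 222.1]), array([89.7, 90.6]), 'long axis deg', 90.5)
screw top uv (np.float64(215.24810213940648), np.float64(269.72601794340926)) [[458.17954956  61.04205768]]
vb (array([441.2, -69.9]), array([62.4, 33.4]), 'long axis deg', 75.2)
ring [[ 458.73509949 -207.0328728 ]] [[ 457.29635943 -207.44958045]]
plug (array([ 467.8, -331.8]), array([ 19. , 108.2]), 'long axis deg', 100.7)
funnel mouth [[591.25593279 -69.17885449]] foot [[584.24276463 -66.47287502]] well [[592.22530397 -70.54119143]]
```

View pics/c2.png

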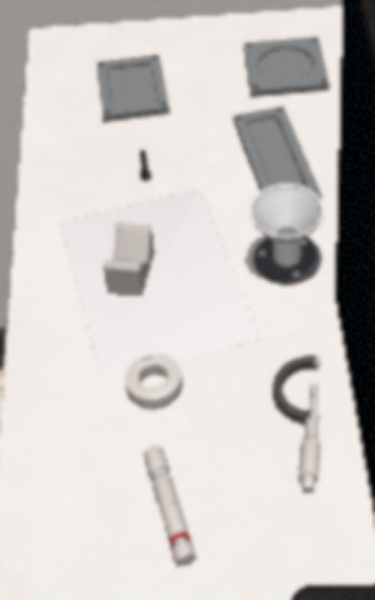

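The scene crop shows the ring top centre at (154,378), funnel mouth (287,211), foot (285,258), screw (145,166), plug from (154,452) to (182,555), and the V-block around (130,258). I'll cross-check these and plan the first reach.

```bash
cat >> h.py <<'E'
from scipy.spatial.transform import Rotation as R
def go(x,y,z,psi=None):
    """print tool-axis cm travel to (x,y,z) and turn about tool z to bring tool-x to angle psi (fingers close along psi-90)"""
    s=bot.sense(); M=R.from_rotvec(s["orientation"]).as_matrix(); p=s["tool_pos"]
    a=np.degrees(np.arctan2(M[1,0],M[0,0]))
    print("t",round(s["t"],2),"tcp",p.round(1),"yaw",a.round(1),"tool z",M[:,2].round(3),"gap",round(s["finger_gap"],1),"grip",round(s["grip_force"],1),"F",s["wrist_force"].round(1),"j1,j6",s["joint_positions"][[0,5]].round(2))
    d=np.array([x,y,z])-p; print("travel cm",(M.T@d/10).round(2))
    if psi is not None:
        w=a-psi; c=np.cos(np.radians(psi)); sn=np.sin(np.radians(psi))
        print("turn z",round(w,1),"travel after turn",(np.array([d[0]*c+d[1]*sn,d[0]*sn-d[1]*c,-d[2]])/10).round(2))
E
python3 - <<'E'
from h import *
im,K,T=shot("scene")
C=lambda p:(np.array(p,float)+.5)/2.5-.5+np.array([160,130])
for n,p,z in [("ring",(154,378),18),("mouth",(287,211),70),("foot",(285,258),3),("screw head",(146,176),4),("screw tip",(143,152),36),("plug a",(154,455),9),("plug b",(182,552),9),("vb top far",(133,228),40),("vb near top edge",(125,265),40),("rn",(287,66),10),("bn",(133,88),10),("ln",(280,152),10)]: print(n,cast(C(p),K,T,z).round(1))
go(458,-207,100,90)
E
```

```text
ring [[ 456.9 -211.5]]
mouth [[589.6 -72.9]]
foot [[587.  -71.2]]
screw head [[455.2  59.9]]
screw tip [[455.3  62.1]]
plug a [[ 453.9 -284.1]]
plug b [[ 473.  -375.3]]
vb top far [[443.7 -48.7]]
vb near top edge [[435.5 -95.4]]
rn [[620.6 216.7]]
bn [[444.7 198.3]]
ln [[597.4  73.4]]
t 0.3 tcp [ 183.4 -571.   222.4] yaw 17.8 tool z [-0.     0.001 -1.   ] gap 87.6 grip 0.0 F [ 0.7 -0.7  0.3] j1,j6 [-1.38 -0.12]
travel cm [ 37.27 -26.25  12.25]
turn z -72.2 travel after turn [36.4  27.46 12.24]
```

{"api": "send_rows", "payload": {"deltas": [{"travel": [0, 0, 0], "turn": [0, 0, -7]}, {"travel": [0, 0, 0], "turn": [0, 0, -7]}, {"travel": [0, 0, 0], "turn": [0, 0, -7]}, {"travel": [0, 0, 0], "turn": [0, 0, -7]}, {"travel": [0, 0, 0], "turn": [0, 0, -7]}], "fingers": 8}}

```text
t: 0.72
tool_pos: [183.5, -571.1, 222.5]
orientation: [-2.809, -1.405, -0.0]
wrist_force: [-1.1, -1.0, 0.3]
finger_gap: 80.2
grip_force: 0.0
```

{"api": "send_rows", "payload": {"deltas": [{"travel": [0, 0, 0], "turn": [0, 0, -7]}, {"travel": [0, 0, 0], "turn": [0, 0, -7]}, {"travel": [0, 0, 0], "turn": [0, 0, -7]}, {"travel": [0, 0, 0], "turn": [0, 0, -7]}, {"travel": [0, 0, 0], "turn": [0, 0, -7]}]}}

```text
t: 1.13
tool_pos: [183.4, -571.2, 222.5]
orientation: [-2.257, -2.185, -0.0]
wrist_force: [0.8, 0.3, -0.2]
finger_gap: 80.1
grip_force: 0.0
```

{"api": "send_rows", "payload": {"deltas": [{"travel": [2.5, 1.74, 0.6], "turn": [0, 0, 0]}, {"travel": [2.5, 1.74, 0.6], "turn": [0, 0, 0]}, {"travel": [2.5, 1.74, 0.6], "turn": [0, 0, 0]}, {"travel": [2.5, 1.74, 0.6], "turn": [0, 0, 0]}, {"travel": [2.5, 1.74, 0.6], "turn": [0, 0, 0]}]}}

```text
t: 1.55
tool_pos: [275.8, -448.5, 192.4]
orientation: [2.264, 2.178, 0.0]
wrist_force: [0.8, -0.3, -0.9]
finger_gap: 80.1
grip_force: 0.0
```

{"api": "send_rows", "payload": {"deltas": [{"travel": [2.5, 1.74, 0.6], "turn": [0, 0, 0]}, {"travel": [2.5, 1.74, 0.6], "turn": [0, 0, 0]}, {"travel": [2.5, 1.74, 0.6], "turn": [0, 0, 0]}, {"travel": [2.5, 1.74, 0.6], "turn": [0, 0, 0]}, {"travel": [2.5, 1.74, 0.6], "turn": [0, 0, 0]}]}}

```text
t: 1.97
tool_pos: [367.6, -326.8, 162.5]
orientation: [2.264, 2.178, 0.0]
wrist_force: [0.5, 0.4, -0.5]
finger_gap: 80.2
grip_force: 0.0
```

{"api": "send_rows", "payload": {"deltas": [{"travel": [2.5, 1.74, 0.6], "turn": [0, 0, 0]}, {"travel": [2.5, 1.74, 0.6], "turn": [0, 0, 0]}, {"travel": [2.5, 1.74, 0.6], "turn": [0, 0, 0]}, {"travel": [2.5, 1.74, 0.6], "turn": [0, 0, 0]}, {"travel": [2.5, 1.74, 0.6], "turn": [0, 0, 0]}]}}

```text
t: 2.38
tool_pos: [459.5, -205.2, 132.5]
orientation: [2.263, 2.178, 0.0]
wrist_force: [-0.3, 0.4, 0.7]
finger_gap: 80.2
grip_force: 0.0
```

```bash
python3 - <<'E'
from h import *
go(458,-208,7,90)
E
```

```text
t 2.38 tcp [ 459.5 -205.2  132.5] yaw 87.8 tool z [ 0. -0. -1.] gap 80.2 grip 0.0 F [-0.3  0.4  0.7] j1,j6 [-0.56 -0.52]
travel cm [-0.28 -0.14 12.55]
turn z -2.2 travel after turn [-0.28 -0.15 12.55]
```

{"api": "send_rows", "payload": {"deltas": [{"travel": [-0.28, -0.15, 3], "turn": [0, 0, -2]}, {"travel": [0, 0, 3], "turn": [0, 0, 0]}, {"travel": [0, 0, 3], "turn": [0, 0, 0]}, {"travel": [0, 0, 2.5], "turn": [0, 0, 0]}, {"travel": [0, 0, 1.05], "turn": [0, 0, 0]}]}}

```text
t: 2.8
tool_pos: [455.5, -208.1, 4.5]
orientation: [-2.222, -2.215, 0.001]
wrist_force: [-0.7, 0.4, 0.3]
finger_gap: 80.0
grip_force: 0.0
```

{"api": "send_rows", "payload": {"deltas": [{"travel": [0, 0, 0], "turn": [0, 0, 0]}, {"travel": [0, 0, 0], "turn": [0, 0, 0]}, {"travel": [0, 0, 0], "turn": [0, 0, 0]}, {"travel": [0, 0, 0], "turn": [0, 0, 0]}, {"travel": [0, 0, 0], "turn": [0, 0, 0]}], "fingers": 4.0, "force": 25}}

```text
t: 3.22
tool_pos: [457.8, -209.8, 8.5]
orientation: [2.224, 2.216, 0.001]
wrist_force: [-2.2, -0.8, 1.7]
finger_gap: 50.2
grip_force: 0.8
```

{"api": "send_rows", "payload": {"deltas": [{"travel": [0, 0, 0], "turn": [0, 0, 0]}, {"travel": [0, 0, 0], "turn": [0, 0, 0]}, {"travel": [0, 0, 0], "turn": [0, 0, 0]}, {"travel": [0, 0, -0.5], "turn": [0, 0, 0]}, {"travel": [0, 0, -1.5], "turn": [0, 0, 0]}]}}

```text
t: 3.63
tool_pos: [455.8, -208.5, 26.5]
orientation: [-2.223, -2.215, 0.001]
wrist_force: [-0.6, -0.1, -1.5]
finger_gap: 48.0
grip_force: 24.9
```

{"api": "send_rows", "payload": {"deltas": [{"travel": [0, 0, -1], "turn": [0, 0, 0]}, {"travel": [0, 0, -1], "turn": [0, 0, 0]}, {"travel": [0, 0, -1], "turn": [0, 0, 0]}, {"travel": [0, 0, -1], "turn": [0, 0, 0]}, {"travel": [0, 0, -1], "turn": [0, 0, 0]}]}}

```text
t: 4.05
tool_pos: [457.0, -209.2, 78.2]
orientation: [2.225, 2.218, 0.0]
wrist_force: [0.3, 0.1, -1.7]
finger_gap: 48.1
grip_force: 24.9
```

```bash
python3 - <<'E'
from h import *
go(622,221,80,90)
im,K,T=shot("scene"); c=im[130:370,160:310]; cv2.imwrite("pics/g1.png",cv2.resize(c,None,fx=2.5,fy=2.5,interpolation=cv2.INTER_CUBIC))
E
```

```text
t 4.05 tcp [ 457.  -209.2   78.2] yaw 89.8 tool z [ 0. -0. -1.] gap 48.1 grip 24.9 F [ 0.3  0.1 -1.7] j1,j6 [-0.57 -0.56]
travel cm [43.07 16.36 -0.18]
turn z -0.2 travel after turn [43.02 16.5  -0.18]
```

View pics/g1.png

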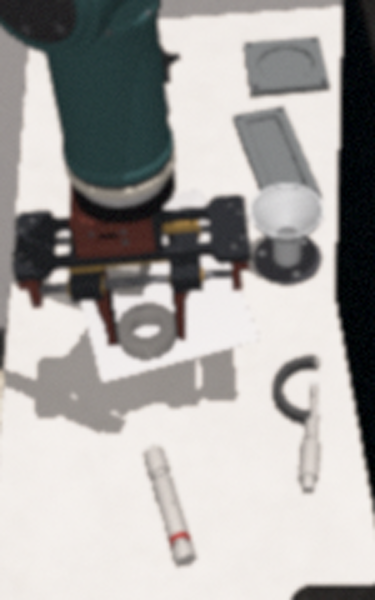

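The ring sits level and centred between the fingers: ring (147,330), fingers (113,340) and (182,335). I carry it to the round nest.

{"api": "send_rows", "payload": {"deltas": [{"travel": [2.87, 0.6, -0.8], "turn": [0, 0, 0]}, {"travel": [2.87, 0.6, -0.8], "turn": [0, 0, 0]}, {"travel": [2.87, 0.6, -0.8], "turn": [0, 0, 0]}, {"travel": [2.87, 0.6, -0.8], "turn": [0, 0, 0]}, {"travel": [2.87, 0.6, -0.8], "turn": [0, 0, 0]}]}}

```text
t: 4.52
tool_pos: [487.4, -64.5, 117.6]
orientation: [-2.226, -2.217, -0.0]
wrist_force: [0.8, 0.5, -1.9]
finger_gap: 48.7
grip_force: 24.9
```

{"api": "send_rows", "payload": {"deltas": [{"travel": [2.87, 1.35, 0], "turn": [0, 0, 0]}, {"travel": [2.87, 1.35, 0], "turn": [0, 0, 0]}, {"travel": [2.87, 1.35, 0], "turn": [0, 0, 0]}, {"travel": [2.87, 1.35, 0], "turn": [0, 0, 0]}, {"travel": [2.87, 1.35, 0], "turn": [0, 0, 0]}]}}

```text
t: 4.93
tool_pos: [555.7, 79.1, 117.3]
orientation: [-2.225, -2.218, 0.0]
wrist_force: [0.2, -0.3, -1.7]
finger_gap: 48.3
grip_force: 24.9
```

{"api": "send_rows", "payload": {"deltas": [{"travel": [2.87, 1.35, 1], "turn": [0, 0, 0]}, {"travel": [2.87, 1.35, 1], "turn": [0, 0, 0]}, {"travel": [2.87, 1.35, 1], "turn": [0, 0, 0]}, {"travel": [2.87, 1.35, 1], "turn": [0, 0, 0]}, {"travel": [2.87, 1.35, 1], "turn": [0, 0, 0]}]}}

```text
t: 5.35
tool_pos: [623.7, 222.2, 66.5]
orientation: [-2.225, -2.218, 0.001]
wrist_force: [0.3, -0.4, -1.7]
finger_gap: 48.6
grip_force: 24.9
```

{"api": "send_rows", "payload": {"deltas": [{"travel": [0, 0, 0.8], "turn": [0, 0, 0]}, {"travel": [0, 0, 0.8], "turn": [0, 0, 0]}, {"travel": [0, 0, 0.4], "turn": [0, 0, 0]}, {"travel": [0, 0, 0], "turn": [0, 0, 0]}, {"travel": [0, 0, 0], "turn": [0, 0, 0]}]}}

```text
t: 5.77
tool_pos: [622.7, 219.5, 47.1]
orientation: [-2.226, -2.216, 0.002]
wrist_force: [0.7, -0.3, -2.5]
finger_gap: 48.4
grip_force: 24.9
```

```bash
python3 - <<'E'
from h import *
go(622,221,14,90)
im,K,T=shot("scene"); c=im[110:240,170:370]; cv2.imwrite("pics/g2.png",cv2.resize(c,None,fx=4,fy=4,interpolation=cv2.INTER_CUBIC))
E
```

```text
t 5.77 tcp [622.7 219.5  47.1] yaw 89.7 tool z [-0.001 -0.    -1.   ] gap 48.4 grip 24.9 F [ 0.7 -0.3 -2.5] j1,j6 [0.23 0.24]
travel cm [ 0.15 -0.06  3.31]
turn z -0.3 travel after turn [ 0.15 -0.07  3.31]
```

View pics/g2.png

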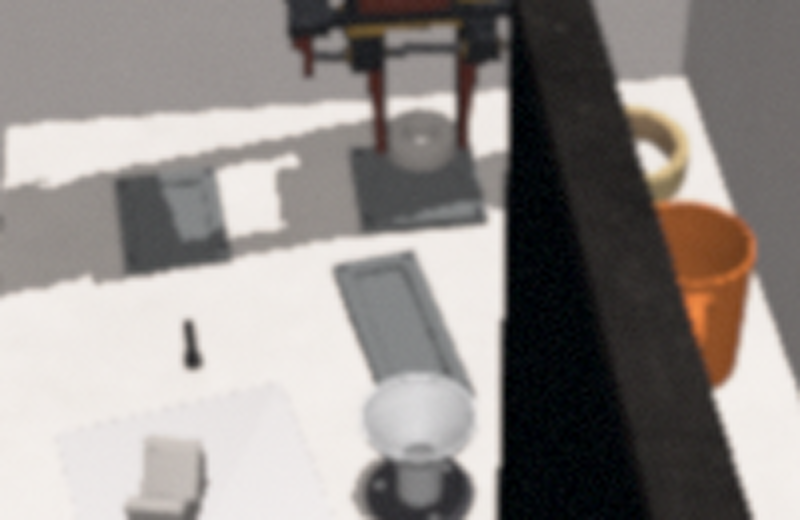

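The ring (421,140) hangs level over the round nest (420,190). I check its offset in hand.

```bash
python3 - <<'E'
from h import *
im,K,T=shot("scene"); C=lambda p:(np.array(p,float)+.5)/4-.5+np.array([170,110])
print(cast(C((421,138)),K,T,58)); print("nest", cast(C([(349,150),(468,150),(487,220),(362,230)]),K,T,10).mean(0))
E
```

```text
[[621.32851127 209.2718402 ]]
nest [618.27211493 216.12128294]
```

{"api": "send_rows", "payload": {"deltas": [{"travel": [0.45, -0.2, 0.8], "turn": [0, 0, 0]}, {"travel": [0, 0, 0.8], "turn": [0, 0, 0]}, {"travel": [0, 0, 0.8], "turn": [0, 0, 0]}, {"travel": [0, 0, 0], "turn": [0, 0, 0]}, {"travel": [0, 0, 0], "turn": [0, 0, 0]}]}}

```text
t: 6.28
tool_pos: [620.6, 225.0, 22.1]
orientation: [-2.224, -2.217, 0.003]
wrist_force: [0.1, -0.2, -1.4]
finger_gap: 48.3
grip_force: 24.9
```

```bash
python3 - <<'E'
from h import *
go(622,224,12,90)
im,K,T=shot("scene"); c=im[120:200,240:320]; cv2.imwrite("pics/g3.png",cv2.resize(c,None,fx=7,fy=7,interpolation=cv2.INTER_CUBIC))
E
```

```text
t 6.28 tcp [620.6 225.   22.1] yaw 89.8 tool z [-0.002 -0.    -1.   ] gap 48.3 grip 24.9 F [ 0.1 -0.2 -1.4] j1,j6 [0.24 0.25]
travel cm [-0.1   0.14  1.01]
turn z -0.2 travel after turn [-0.1   0.14  1.01]
```

View pics/g3.png

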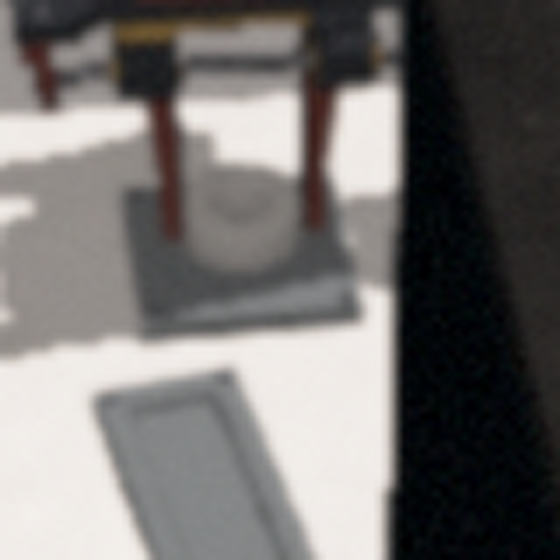

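```bash
python3 - <<'E'
from h import *
im,K,T=shot("scene"); C=lambda p:(np.array(p,float)+.5)/7-.5+np.array([240,120])
print(cast(C((245,206)),K,T,33), cast(C((245,274)),K,T,15),[proj((620.6,225,z),K,T).round(1) for z in (22,33)])
E
```

```text
[[621.35690755 219.78542952]] [[618.85404853 198.7209704 ]] [array([274.2, 151. ]), array([274.1, 147.9])]
```

{"api": "send_rows", "payload": {"deltas": [{"travel": [-0.2, 0.1, 0.4], "turn": [0, 0, 0]}, {"travel": [0, 0, 0.3], "turn": [0, 0, 0]}, {"travel": [0, 0, 0], "turn": [0, 0, 0]}, {"travel": [0, 0, 0], "turn": [0, 0, 0]}, {"travel": [0, 0, 0], "turn": [0, 0, 0]}]}}

```text
t: 6.8
tool_pos: [622.5, 223.2, 16.2]
orientation: [-2.225, -2.218, -0.0]
wrist_force: [-0.3, 0.1, -2.0]
finger_gap: 48.1
grip_force: 24.9
```

{"api": "send_rows", "payload": {"deltas": [{"travel": [0, 0, 0.1], "turn": [0, 0, 0]}, {"travel": [0, 0, 0], "turn": [0, 0, 0]}, {"travel": [0, 0, 0.1], "turn": [0, 0, 0]}, {"travel": [0, 0, 0], "turn": [0, 0, 0]}, {"travel": [0, 0, 0], "turn": [0, 0, 0]}]}}

```text
t: 7.22
tool_pos: [622.4, 223.2, 14.2]
orientation: [-2.225, -2.218, 0.0]
wrist_force: [0.0, -0.7, -1.7]
finger_gap: 48.2
grip_force: 24.9
```

Not yet in contact, so I step down finely.

{"api": "send_rows", "payload": {"deltas": [{"travel": [0, 0, 0.1], "turn": [0, 0, 0]}, {"travel": [0, 0, 0], "turn": [0, 0, 0]}, {"travel": [0, 0, 0], "turn": [0, 0, 0]}, {"travel": [0, 0, 0], "turn": [0, 0, 0]}, {"travel": [0, 0, 0], "turn": [0, 0, 0]}]}}

```text
t: 7.63
tool_pos: [622.7, 223.3, 13.5]
orientation: [2.225, 2.218, 0.001]
wrist_force: [-0.4, 0.5, 2.2]
finger_gap: 48.2
grip_force: 25.0
```

{"api": "send_rows", "payload": {"deltas": [{"travel": [0, 0, 0.06], "turn": [0, 0, 0]}, {"travel": [0, 0, 0], "turn": [0, 0, 0]}, {"travel": [0, 0, 0], "turn": [0, 0, 0]}, {"travel": [0, 0, 0], "turn": [0, 0, 0]}, {"travel": [0, 0, 0], "turn": [0, 0, 0]}]}}

```text
t: 8.05
tool_pos: [622.7, 223.3, 13.4]
orientation: [2.225, 2.218, 0.001]
wrist_force: [-2.7, -1.2, 6.8]
finger_gap: 48.3
grip_force: 25.1
```

Contact force rose to about 7 N at a height that matches the pocket floor. I release and lift.

{"api": "send_rows", "payload": {"deltas": [{"travel": [0, 0, 0], "turn": [0, 0, 0]}, {"travel": [0, 0, 0], "turn": [0, 0, 0]}, {"travel": [0, 0, 0], "turn": [0, 0, 0]}, {"travel": [0, 0, 0], "turn": [0, 0, 0]}, {"travel": [0, 0, 0], "turn": [0, 0, 0]}], "fingers": 6.4}}

```text
t: 8.47
tool_pos: [622.5, 223.2, 12.4]
orientation: [-2.225, -2.218, 0.0]
wrist_force: [-0.5, -0.1, -0.2]
finger_gap: 64.0
grip_force: 0.0
```

{"api": "send_rows", "payload": {"deltas": [{"travel": [0, 0, -0.5], "turn": [0, 0, 0]}, {"travel": [0, 0, -1], "turn": [0, 0, 0]}, {"travel": [0, 0, -2], "turn": [0, 0, 0]}, {"travel": [0, 0, -3], "turn": [0, 0, 0]}, {"travel": [0, 0, -3.5], "turn": [0, 0, 0]}]}}

```text
t: 8.88
tool_pos: [621.1, 222.9, 112.8]
orientation: [-2.224, -2.216, 0.004]
wrist_force: [0.3, -0.5, 0.2]
finger_gap: 64.0
grip_force: 0.0
```

{"api": "send_rows", "payload": {"deltas": [{"travel": [-3, -1.2, 0], "turn": [0, 0, 0]}, {"travel": [-3, -1.2, 0], "turn": [0, 0, 0]}, {"travel": [-3, -1.2, 0], "turn": [0, 0, 0]}, {"travel": [-3, -1.2, 0], "turn": [0, 0, 0]}, {"travel": [-3, -1.2, 0], "turn": [0, 0, 0]}]}}

```text
t: 9.3
tool_pos: [561.6, 72.3, 113.8]
orientation: [2.224, 2.218, 0.002]
wrist_force: [0.1, -0.5, -0.4]
finger_gap: 63.9
grip_force: 0.0
```

```bash
python3 - <<'E'
from h import *
go(467,-331,100,100)
im,K,T=shot("top"); c=im[170:310,120:420]; a=cv2.resize(c[:,:100],None,fx=4,fy=4,interpolation=cv2.INTER_CUBIC)
im,K,T=shot("scene"); b=cv2.resize(im[130:210,190:290],None,fx=4,fy=4,interpolation=cv2.INTER_CUBIC)
cv2.imwrite("pics/g4.png",np.hstack([a[:560],cv2.copyMakeBorder(b,0,240,0,0,0)]))
E
```

```text
t 9.3 tcp [561.6  72.3 113.8] yaw 89.8 tool z [ 0.002  0.    -1.   ] gap 63.9 grip 0.0 F [ 0.1 -0.5 -0.4] j1,j6 [0.01 0.01]
travel cm [-40.36  -9.35   1.36]
turn z -10.2 travel after turn [-38.08 -16.32   1.38]
```

View pics/g4.png

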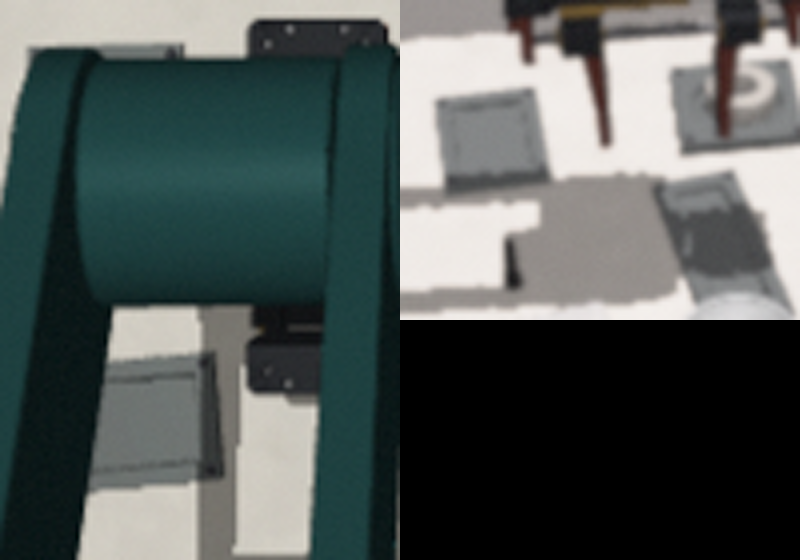

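The ring looks to be in the nest at (740,85), partly hidden by a finger. I'll recheck it later. Next is the plug.

{"api": "send_rows", "payload": {"deltas": [{"travel": [0, 0, 0], "turn": [0, 0, -5.6]}, {"travel": [0, 0, 0], "turn": [0, 0, -5.6]}, {"travel": [-3.1, -1.4, 0], "turn": [0, 0, 0]}, {"travel": [-3.1, -1.4, 0], "turn": [0, 0, 0]}, {"travel": [-3.1, -1.4, 0], "turn": [0, 0, 0]}], "fingers": 4.5}}

```text
t: 9.82
tool_pos: [539.2, -26.0, 113.5]
orientation: [1.995, 2.425, 0.002]
wrist_force: [1.2, -0.6, 0.4]
finger_gap: 45.1
grip_force: 0.0
```

{"api": "send_rows", "payload": {"deltas": [{"travel": [-3.1, -1.4, 0], "turn": [0, 0, 0]}, {"travel": [-3.1, -1.4, 0], "turn": [0, 0, 0]}, {"travel": [-3.1, -1.4, 0], "turn": [0, 0, 0]}, {"travel": [-3.1, -1.4, 0], "turn": [0, 0, 0]}, {"travel": [-3.1, -1.4, 0], "turn": [0, 0, 0]}]}}

```text
t: 10.23
tool_pos: [499.9, -192.7, 113.5]
orientation: [1.997, 2.423, 0.001]
wrist_force: [-0.2, -0.3, 0.6]
finger_gap: 44.8
grip_force: 0.0
```

{"api": "send_rows", "payload": {"deltas": [{"travel": [-3.1, -1.4, 0.5], "turn": [0, 0, 0]}, {"travel": [-3.1, -1.4, 1.5], "turn": [0, 0, 0]}, {"travel": [-3.1, -1.4, 2], "turn": [0, 0, 0]}, {"travel": [-3.1, -1.4, 2], "turn": [0, 0, 0]}, {"travel": [0, 0, 0], "turn": [0, 0, 0]}]}}

```text
t: 10.65
tool_pos: [467.3, -328.7, 50.5]
orientation: [2.002, 2.421, -0.002]
wrist_force: [-0.2, -0.0, -0.5]
finger_gap: 45.2
grip_force: 0.0
```

```bash
python3 - <<'E'
from h import *
go(466,-331,8,101)
im,K,T=shot("scene"); b=cv2.resize(im[140:200,180:330],None,fx=4,fy=4,interpolation=cv2.INTER_CUBIC)
a=cv2.resize(im[290:370,180:330],None,fx=4,fy=4,interpolation=cv2.INTER_CUBIC)
cv2.imwrite("pics/g5.png",np.vstack([b,a]))
E
```

```text
t 10.65 tcp [ 467.3 -328.7   50.5] yaw 100.8 tool z [-0.001 -0.001 -1.   ] gap 45.2 grip 0.0 F [-0.2 -0.  -0.5] j1,j6 [-0.73 -0.92]
travel cm [-0.2  -0.17  4.25]
turn z -0.2 travel after turn [-0.2  -0.17  4.25]
```

View pics/g5.png

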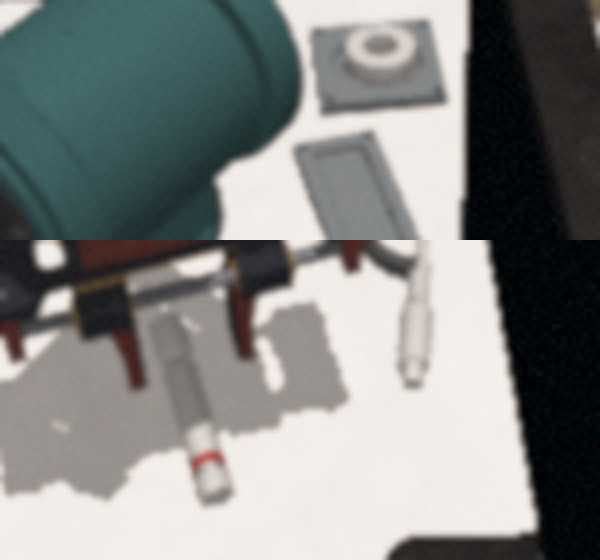

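The ring sits in the nest at (380,50). The plug runs from (170,320) to (215,490), centred between the fingers at (135,385) and (245,355). I grasp it.

{"api": "send_rows", "payload": {"deltas": [{"travel": [-0.2, -0.17, 1.5], "turn": [0, 0, 0]}, {"travel": [0, 0, 1.5], "turn": [0, 0, 0]}, {"travel": [0, 0, 1.35], "turn": [0, 0, 0]}, {"travel": [0, 0, 0], "turn": [0, 0, 0]}, {"travel": [0, 0, 0], "turn": [0, 0, 0]}]}}

```text
t: 11.12
tool_pos: [467.3, -324.8, 9.5]
orientation: [-1.996, -2.425, -0.001]
wrist_force: [-0.4, 0.1, 1.4]
finger_gap: 45.0
grip_force: 0.0
```

{"api": "send_rows", "payload": {"deltas": [{"travel": [0, 0, 0], "turn": [0, 0, 0]}, {"travel": [0, 0, 0], "turn": [0, 0, 0]}, {"travel": [0, 0, 0], "turn": [0, 0, 0]}, {"travel": [0, 0, 0], "turn": [0, 0, 0]}, {"travel": [0, 0, 0], "turn": [0, 0, 0]}], "fingers": 0.8, "force": 25}}

```text
t: 11.53
tool_pos: [466.9, -326.2, 9.7]
orientation: [1.998, 2.424, -0.0]
wrist_force: [-1.0, 0.4, 5.3]
finger_gap: 17.9
grip_force: 25.0
```

{"api": "send_rows", "payload": {"deltas": [{"travel": [0, 0, 0], "turn": [0, 0, 0]}, {"travel": [0, 0, 0], "turn": [0, 0, 0]}, {"travel": [0, 0, 0], "turn": [0, 0, 0]}, {"travel": [0, 0, -0.5], "turn": [0, 0, 0]}, {"travel": [0, 0, -1.5], "turn": [0, 0, 0]}]}}

```text
t: 11.95
tool_pos: [465.5, -325.0, 27.7]
orientation: [-1.996, -2.421, -0.001]
wrist_force: [-1.4, 0.3, -1.1]
finger_gap: 17.5
grip_force: 25.0
```

{"api": "send_rows", "payload": {"deltas": [{"travel": [0, 0, -2], "turn": [0, 0, 0]}, {"travel": [0, 0, -2], "turn": [0, 0, 0]}, {"travel": [0, 0, -2], "turn": [0, 0, 0]}, {"travel": [0, 0, -2], "turn": [0, 0, 0]}, {"travel": [0, 0, -1], "turn": [0, 0, 0]}]}}

```text
t: 12.37
tool_pos: [467.7, -326.8, 121.4]
orientation: [1.996, 2.422, 0.0]
wrist_force: [1.0, -1.2, -1.6]
finger_gap: 17.6
grip_force: 25.0
```

```bash
python3 - <<'E'
from h import *
go(595,73,80,99.5)
E
```

```text
t 12.37 tcp [ 467.7 -326.8  121.4] yaw 101.0 tool z [ 0.002 -0.002 -1.   ] gap 17.6 grip 25.0 F [ 1.  -1.2 -1.6] j1,j6 [-0.73 -0.92]
travel cm [36.83 20.12  4.1 ]
turn z 1.5 travel after turn [37.33 19.16  4.14]
```

{"api": "send_rows", "payload": {"deltas": [{"travel": [0, 0, 0], "turn": [0, 0, 1.5]}, {"travel": [2.5, 1.28, 0], "turn": [0, 0, 0]}, {"travel": [2.5, 1.28, 0], "turn": [0, 0, 0]}, {"travel": [2.5, 1.28, 0], "turn": [0, 0, 0]}, {"travel": [2.5, 1.28, 0], "turn": [0, 0, 0]}]}}

```text
t: 12.78
tool_pos: [500.6, -217.9, 118.7]
orientation: [-2.03, -2.396, -0.0]
wrist_force: [-0.0, 0.0, -1.3]
finger_gap: 17.8
grip_force: 25.0
```

{"api": "send_rows", "payload": {"deltas": [{"travel": [2.5, 1.28, 0], "turn": [0, 0, 0]}, {"travel": [2.5, 1.28, 0], "turn": [0, 0, 0]}, {"travel": [2.5, 1.28, 0], "turn": [0, 0, 0]}, {"travel": [2.5, 1.28, 0], "turn": [0, 0, 0]}, {"travel": [2.5, 1.28, 0], "turn": [0, 0, 0]}]}}

```text
t: 13.2
tool_pos: [543.1, -83.7, 118.7]
orientation: [-2.03, -2.397, 0.0]
wrist_force: [1.1, -0.3, -1.8]
finger_gap: 17.9
grip_force: 25.0
```

{"api": "send_rows", "payload": {"deltas": [{"travel": [2.5, 1.28, 0], "turn": [0, 0, 0]}, {"travel": [2.5, 1.28, 0], "turn": [0, 0, 0]}, {"travel": [2.5, 1.28, 0], "turn": [0, 0, 0]}, {"travel": [2.5, 1.28, 0], "turn": [0, 0, 0]}, {"travel": [2.5, 1.28, 0], "turn": [0, 0, 0]}]}}

```text
t: 13.62
tool_pos: [585.6, 50.1, 118.6]
orientation: [-2.029, -2.397, 0.001]
wrist_force: [-0.7, 0.3, -0.9]
finger_gap: 18.0
grip_force: 25.0
```

{"api": "send_rows", "payload": {"deltas": [{"travel": [0.1, -0.02, 2], "turn": [0, 0, 0]}, {"travel": [0, 0, 2], "turn": [0, 0, 0]}, {"travel": [0, 0, 2], "turn": [0, 0, 0]}, {"travel": [0, 0, 2], "turn": [0, 0, 0]}, {"travel": [0, 0, 0], "turn": [0, 0, 0]}]}}

```text
t: 14.03
tool_pos: [582.0, 49.9, 35.3]
orientation: [-2.026, -2.394, 0.007]
wrist_force: [-1.3, 0.4, -1.8]
finger_gap: 17.4
grip_force: 25.0
```

```bash
python3 - <<'E'
from h import *
go(595,76,16,99.5)
im,K,T=shot("scene"); b=cv2.resize(im[130:230,230:330],None,fx=6,fy=6,interpolation=cv2.INTER_CUBIC)
cv2.imwrite("pics/g6.png",b)
E
```

```text
t 14.03 tcp [582.   49.9  35.3] yaw 99.5 tool z [-0.007  0.    -1.   ] gap 17.4 grip 25.0 F [-1.3  0.4 -1.8] j1,j6 [-0.03 -0.2 ]
travel cm [2.36 1.72 1.92]
turn z 0.0 travel after turn [2.36 1.71 1.93]
```

View pics/g6.png

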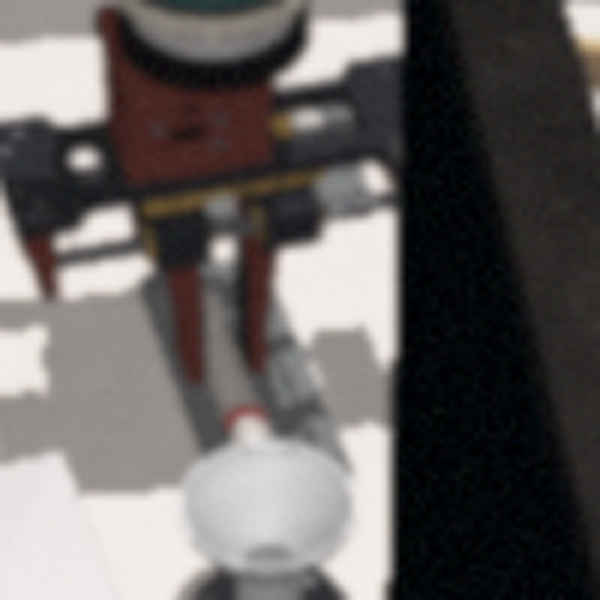

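I came up short along y: the plug is at (235,370) and the pocket extends further back. I finish the travel and use the red band to check the offset along its length.

{"api": "send_rows", "payload": {"deltas": [{"travel": [1.2, 0.85, 0], "turn": [0, 0, 0]}, {"travel": [1.2, 0.85, 0], "turn": [0, 0, 0]}, {"travel": [0, 0, 0.5], "turn": [0, 0, 0]}, {"travel": [0, 0, 0], "turn": [0, 0, 0]}, {"travel": [0, 0, 0], "turn": [0, 0, 0]}]}}

```text
t: 14.5
tool_pos: [598.3, 76.6, 34.4]
orientation: [2.028, 2.399, 0.0]
wrist_force: [0.6, -0.5, -2.0]
finger_gap: 17.9
grip_force: 25.0
```

```bash
python3 - <<'E'
from h import *
go(595,76,16,99.5)
def band(n,z,win):
    im,K,T=shot(n); h=cv2.cvtColor(im,cv2.COLOR_BGR2HSV); r0,r1,c0,c1=win
    m=(((h[...,0]<6)|(h[...,0]>174))&(h[...,1]>130)&(h[...,2]>110))[r0:r1,c0:c1]; v,u=np.nonzero(m); print(n,len(u),u.mean()+c0,v.mean()+r0,cast((u.mean()+c0,v.mean()+r0),K,T,z))
z=bot.sense()["tool_pos"][2]-9.5
try: band("scene",z+17,(185,215,255,290))
except Exception as e: print(e)
im=cv2.imread("pics/scene0.png"); s=bot.snapshot("scene");K=np.array(s["camera_matrix"]);T=np.array(s["T"])
h=cv2.cvtColor(im,cv2.COLOR_BGR2HSV); m=(((h[...,0]<8)|(h[...,0]>172))&(h[...,1]>100))[320:365,215:245]; v,u=np.nonzero(m); print("orig band",len(u),cast((u.mean()+215,v.mean()+320),K,T,17))
C=lambda p:(np.array(p,float)+.5)/2.5-.5+np.array([160,130])
print("orig ends (top z=17)",cast(C([(153,447),(182,540)]),K,T,17))
E
```

```text
t 14.5 tcp [598.3  76.6  34.4] yaw 99.6 tool z [ 0. -0. -1.] gap 17.9 grip 25.0 F [ 0.6 -0.5 -2. ] j1,j6 [ 0.01 -0.15]
travel cm [-0.   -0.34  1.84]
turn z 0.1 travel after turn [-0.   -0.34  1.84]
scene 0 nan nan [[nan nan]]
orig band 11 [[ 471.35888858 -365.27354341]]
orig ends (top z=17) [[ 453.86525057 -281.45288345]
 [ 473.92485637 -369.46175527]]<stdin>:5: RuntimeWarning: Mean of empty slice.
  ret = ret.dtype.type(ret / rcount)
```

```bash
python3 - <<'E'
from h import *
im,K,T=shot("scene")
z=bot.sense()["tool_pos"][2]-9.5+17; p=cast((270.8,199.2),K,T,43); print("g6 band",p,"tcp was 582,49.9")
b=im.astype(int)[170:215,255:295]; r=b[...,2]-(b[...,0]+b[...,1])/2; sc=(b[...,2]>60)&(r>35); v,u=np.nonzero(sc)
for uu,vv in sorted(zip(u+255,v+170),key=lambda q:q[1]): print(uu,vv,im[vv,uu],end=' ')
t=cv2.imread("pics/top0.png"); s=bot.snapshot("top");K2=np.array(s["camera_matrix"]);T2=np.array(s["T"])
b=t.astype(int)[250:275,360:410]; r=np.clip(b[...,2]-(b[...,0]+b[...,1])/2-25,0,None); yy,xx=np.mgrid[250:275,360:410]
print("\ntop band",cast(((r*xx).sum()/r.sum(),(r*yy).sum()/r.sum()),K2,T2,17))
E
```

```text
g6 band [[588.63008334   6.25910776]] tcp was 582,49.9
266 171 [35 38 72] 266 177 [33 34 69] 267 178 [31 36 69] 275 190 [ 95  97 138] 276 190 [ 92  95 147] 277 190 [ 83  85 138] 278 190 [ 75  74 112] 273 191 [ 87  89 126] 274 191 [ 80  84 137] 275 191 [ 95  99 156] 276 191 [109 111 169] 277 191 [103 107 161] 278 191 [ 85  87 132] 273 192 [ 80  82 132] 274 192 [104 107 152] 273 193 [ 87  89 129] 
top band [[ 475.34262186 -363.53412752]]
```

{"api": "send_rows", "payload": {"deltas": [{"travel": [0.4, -0.37, 0.5], "turn": [0, 0, 0]}, {"travel": [0, 0, 0.5], "turn": [0, 0, 0]}, {"travel": [0, 0, 0.3], "turn": [0, 0, 0]}, {"travel": [0, 0, 0], "turn": [0, 0, 0]}, {"travel": [0, 0, 0], "turn": [0, 0, 0]}]}}

```text
t: 15.12
tool_pos: [593.5, 79.4, 20.6]
orientation: [-2.029, -2.397, 0.001]
wrist_force: [0.2, 0.2, -1.2]
finger_gap: 17.7
grip_force: 25.0
```

```bash
python3 - <<'E'
from h import *
go(594,80,15,99.5)
im,K,T=shot("scene"); b=cv2.resize(im[140:220,230:330],None,fx=6,fy=6,interpolation=cv2.INTER_CUBIC)
cv2.imwrite("pics/g7.png",b)
E
```

```text
t 15.12 tcp [593.5  79.4  20.6] yaw 99.5 tool z [-0.001  0.    -1.   ] gap 17.7 grip 25.0 F [ 0.2  0.2 -1.2] j1,j6 [ 0.02 -0.15]
travel cm [0.05 0.06 0.56]
turn z 0.0 travel after turn [0.05 0.06 0.56]
```

View pics/g7.png

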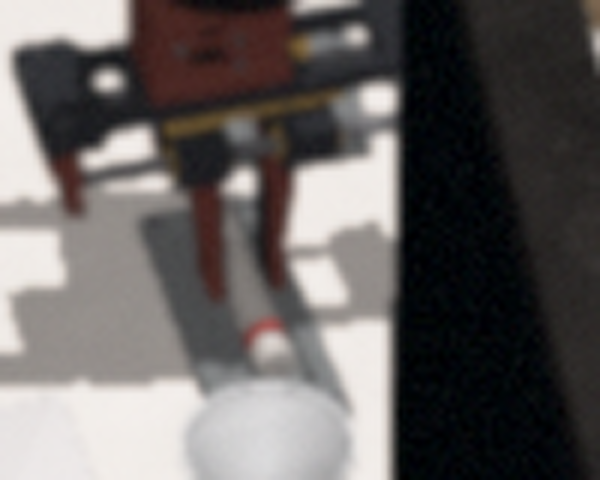

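The plug hangs level over the nest with its near tip at (275,368), band at (265,330) and the plate's near right corner at (350,410). I cast the tip.

```bash
python3 - <<'E'
from h import *
im,K,T=shot("scene"); C=lambda p:(np.array(p,float)+.5)/6-.5+np.array([230,140])
tip=cast(C((272,366)),K,T,16)[0]; band=cast(C((265,326)),K,T,28)[0]; cr=cast(C([(350,410),(143,218)]),K,T,10)
u=np.array([-.165,.986])
print(tip,band,cr,"centre by tip",tip+52.5*u,"by band",band+32.5*u)
a=np.radians(99.5);R2=np.array([[np.sin(a),np.cos(a)],[-np.cos(a),np.sin(a)]])
c=np.array([595,73.]);print("nest corners expected",[c+R2@np.array(k) for k in((29,-72.5),(-29,72.5))])
E
```

```text
[601.0676968   27.97564785] [599.55088312  40.47592275] [[631.63817807   3.45578587]
 [553.93482991 137.77457147]] centre by tip [592.4051968   79.74064785] by band [594.18838312  72.52092275]
nest corners expected [array([635.56823387,   6.28067446]), array([554.43176613, 139.71932554])]
```

{"api": "send_rows", "payload": {"deltas": [{"travel": [-0.25, 0.05, 0.3], "turn": [0, 0, 0]}, {"travel": [0, 0, 0.2], "turn": [0, 0, 0]}, {"travel": [0, 0, 0], "turn": [0, 0, 0]}, {"travel": [0, 0, 0], "turn": [0, 0, 0]}, {"travel": [0, 0, 0], "turn": [0, 0, 0]}]}}

```text
t: 15.63
tool_pos: [594.8, 77.1, 16.1]
orientation: [-2.03, -2.398, -0.0]
wrist_force: [0.1, 0.6, -2.4]
finger_gap: 17.9
grip_force: 25.0
```

{"api": "send_rows", "payload": {"deltas": [{"travel": [0, 0, 0.1], "turn": [0, 0, 0]}, {"travel": [0, 0, 0], "turn": [0, 0, 0]}, {"travel": [0, 0, 0], "turn": [0, 0, 0]}, {"travel": [0, 0, 0], "turn": [0, 0, 0]}, {"travel": [0, 0, 0], "turn": [0, 0, 0]}]}}

```text
t: 16.05
tool_pos: [594.8, 77.1, 15.1]
orientation: [-2.03, -2.398, -0.0]
wrist_force: [-0.2, -0.7, -0.9]
finger_gap: 17.5
grip_force: 25.0
```

{"api": "send_rows", "payload": {"deltas": [{"travel": [0, 0, 0.08], "turn": [0, 0, 0]}, {"travel": [0, 0, 0], "turn": [0, 0, 0]}, {"travel": [0, 0, 0], "turn": [0, 0, 0]}, {"travel": [0, 0, 0], "turn": [0, 0, 0]}, {"travel": [0, 0, 0], "turn": [0, 0, 0]}]}}

```text
t: 16.47
tool_pos: [594.9, 77.1, 14.7]
orientation: [2.03, 2.398, 0.001]
wrist_force: [-1.4, 0.2, 6.5]
finger_gap: 17.3
grip_force: 25.0
```

{"api": "send_rows", "payload": {"deltas": [{"travel": [0, 0, 0.06], "turn": [0, 0, 0]}, {"travel": [0, 0, 0], "turn": [0, 0, 0]}, {"travel": [0, 0, 0], "turn": [0, 0, 0]}, {"travel": [0, 0, 0], "turn": [0, 0, 0]}, {"travel": [0, 0, 0], "turn": [0, 0, 0]}]}}

```text
t: 16.88
tool_pos: [594.9, 77.1, 14.7]
orientation: [2.029, 2.398, 0.001]
wrist_force: [-3.3, -0.6, 10.7]
finger_gap: 17.7
grip_force: 25.0
```

{"api": "send_rows", "payload": {"deltas": [{"travel": [0, 0, 0], "turn": [0, 0, 0]}, {"travel": [0, 0, 0], "turn": [0, 0, 0]}, {"travel": [0, 0, 0], "turn": [0, 0, 0]}, {"travel": [0, 0, 0], "turn": [0, 0, 0]}, {"travel": [0, 0, -0.4], "turn": [0, 0, 0]}], "fingers": 3.4}}

```text
t: 17.3
tool_pos: [594.1, 77.1, 16.9]
orientation: [-2.029, -2.397, 0.002]
wrist_force: [0.1, 0.8, 0.4]
finger_gap: 33.5
grip_force: 0.0
```

{"api": "send_rows", "payload": {"deltas": [{"travel": [0, 0, -1], "turn": [0, 0, 0]}, {"travel": [0, 0, -2], "turn": [0, 0, 0]}, {"travel": [0, 0, -2.5], "turn": [0, 0, 0]}, {"travel": [0, 0, -2.5], "turn": [0, 0, 0]}, {"travel": [0, 0, -2], "turn": [0, 0, 0]}]}}

```text
t: 17.72
tool_pos: [595.4, 77.1, 120.3]
orientation: [2.029, 2.397, 0.002]
wrist_force: [1.1, 0.7, 0.2]
finger_gap: 33.7
grip_force: 0.0
```

{"api": "send_rows", "payload": {"deltas": [{"travel": [0, 0, 0], "turn": [0, 0, 5.6]}, {"travel": [0, 0, 0], "turn": [0, 0, 5.6]}, {"travel": [0, 0, 0], "turn": [0, 0, 5.6]}, {"travel": [0, 0, 0], "turn": [0, 0, 5.7]}, {"travel": [0, 0, 0], "turn": [0, 0, 0]}], "fingers": 6.5}}

```text
t: 18.13
tool_pos: [595.0, 77.1, 118.7]
orientation: [2.462, 1.951, 0.001]
wrist_force: [1.3, -0.1, 0.3]
finger_gap: 63.1
grip_force: 0.0
```

{"api": "send_rows", "payload": {"deltas": [{"travel": [-3, -1.96, 0], "turn": [0, 0, 0]}, {"travel": [-3, -1.96, 0], "turn": [0, 0, 0]}, {"travel": [-3, -1.96, 0], "turn": [0, 0, 0]}, {"travel": [-3, -1.96, 0], "turn": [0, 0, 0]}, {"travel": [-3, -1.96, 0], "turn": [0, 0, 0]}]}}

```text
t: 18.55
tool_pos: [464.4, -47.8, 118.2]
orientation: [2.454, 1.961, 0.001]
wrist_force: [0.5, -1.2, 0.0]
finger_gap: 64.9
grip_force: 0.0
```

{"api": "send_rows", "payload": {"deltas": [{"travel": [-2.9, -1.95, 1], "turn": [0, 0, 0]}, {"travel": [0, 0, 2], "turn": [0, 0, 0]}, {"travel": [0, 0, 2], "turn": [0, 0, 0]}, {"travel": [0, 0, 0], "turn": [0, 0, 0]}, {"travel": [0, 0, 0], "turn": [0, 0, 0]}]}}

```text
t: 18.97
tool_pos: [439.5, -70.8, 67.6]
orientation: [-2.456, -1.957, 0.001]
wrist_force: [-0.4, 0.2, -0.9]
finger_gap: 64.9
grip_force: 0.0
```

```bash
python3 - <<'E'
from h import *
go(440,-71,9,77)
im,K,T=shot("scene"); a=cv2.resize(im[200:270,180:280],None,fx=4,fy=4,interpolation=cv2.INTER_CUBIC);b=cv2.resize(im[140:210,230:330],None,fx=4,fy=4,interpolation=cv2.INTER_CUBIC)
i2,_,_=shot("top"); c=cv2.resize(i2[170:240,120:300],None,fx=4,fy=4,interpolation=cv2.INTER_CUBIC)
cv2.imwrite("pics/g8.png",np.vstack([np.hstack([a,b]),cv2.copyMakeBorder(c,0,0,0,80,0)]))
E
```

```text
t 18.97 tcp [439.5 -70.8  67.6] yaw 77.1 tool z [-0.002  0.001 -1.   ] gap 64.9 grip 0.0 F [-0.4  0.2 -0.9] j1,j6 [-0.32 -0.09]
travel cm [-0.01  0.07  5.86]
turn z 0.1 travel after turn [-0.01  0.06  5.86]
```

View pics/g8.png

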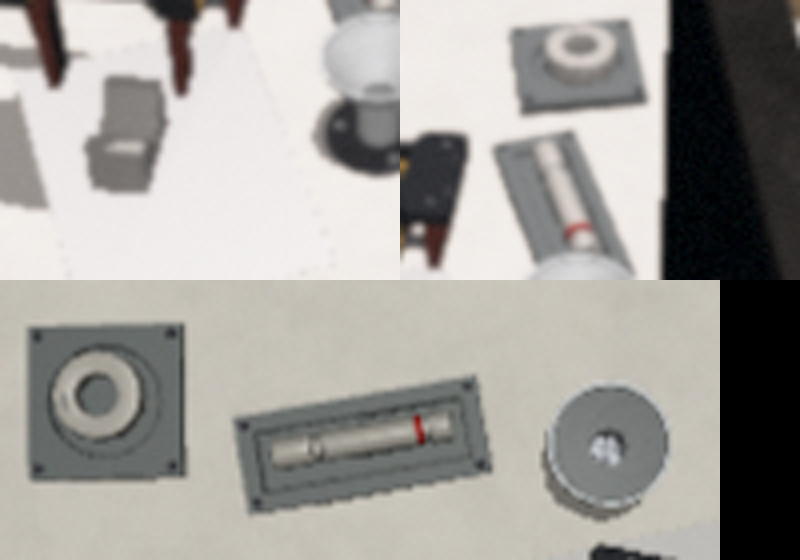

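Ring in the round pocket at (98,393), plug in the long pocket from (275,450) to (455,425), V-block at (128,135) between the fingers at (55,85) and (180,95). The ring looks off-centre, so I compute how far.

```bash
python3 - <<'E'
from h import *
im,K,T=shot("top"); C=lambda p:(np.array(p,float)+.5)/4-.5+np.array([120,170])
print("ring",cast(C((98,393-280)),K,T,23),cast(C((98,393-280)),K,T,28),"extents L,R,T,B",cast(C([(51,113),(145,113),(98,66),(98,160)]),K,T,23).round(1).tolist())
print("pocket",cast(C((106,401-280)),K,T,10),"plate",cast(C([(28,48),(184,44),(186,198),(30,200)]),K,T,10).mean(0))
g=cv2.cvtColor(im,cv2.COLOR_BGR2GRAY)[178:224,124:170]
m=(g>135).astype(np.uint8); n,l,s,c=cv2.connectedComponentsWithStats(m)
print([(s[i].tolist(),(c[i]+[124,178]).round(2).tolist()) for i in range(1,n)])
E
```

```text
ring [[625.77628827 224.62834568]] [[625.3636804  223.47526932]] extents L,R,T,B [[626.0, 251.6], [625.6, 197.6], [653.1, 224.8], [598.5, 224.5]]
pocket [[622.11594209 222.94273074]] plate [621.33528353 222.30596854]
[([0, 0, 46, 46, 614], [147.32, 201.18]), ([9, 10, 22, 21, 245], [143.69, 198.18])]
```

The ring is 4 mm off centre with 7 mm allowed, so it is in the pocket. The plug is well inside its own. Now I grasp the V-block.

{"api": "send_rows", "payload": {"deltas": [{"travel": [0, 0, 2], "turn": [0, 0, 0]}, {"travel": [0, 0, 2], "turn": [0, 0, 0]}, {"travel": [0, 0, 1.9], "turn": [0, 0, 0]}, {"travel": [0, 0, 0], "turn": [0, 0, 0]}, {"travel": [0, 0, 0], "turn": [0, 0, 0]}]}}

```text
t: 19.53
tool_pos: [440.1, -70.6, 8.9]
orientation: [-2.457, -1.957, 0.001]
wrist_force: [1.5, 0.4, -0.0]
finger_gap: 64.7
grip_force: 0.0
```

{"api": "send_rows", "payload": {"deltas": [{"travel": [0, 0, 0], "turn": [0, 0, 0]}, {"travel": [0, 0, 0], "turn": [0, 0, 0]}, {"travel": [0, 0, 0], "turn": [0, 0, 0]}, {"travel": [0, 0, 0], "turn": [0, 0, 0]}, {"travel": [0, 0, 0], "turn": [0, 0, 0]}], "fingers": 2.5, "force": 40}}

```text
t: 19.95
tool_pos: [439.1, -70.6, 9.1]
orientation: [-2.457, -1.955, 0.001]
wrist_force: [-5.0, 0.6, 3.2]
finger_gap: 34.9
grip_force: 1.8
```

{"api": "send_rows", "payload": {"deltas": [{"travel": [0, 0, 0], "turn": [0, 0, 0]}, {"travel": [0, 0, 0], "turn": [0, 0, 0]}, {"travel": [0, 0, 0], "turn": [0, 0, 0]}, {"travel": [0, 0, 0], "turn": [0, 0, 0]}, {"travel": [0, 0, 0], "turn": [0, 0, 0]}]}}

```text
t: 20.37
tool_pos: [439.0, -70.6, 9.1]
orientation: [-2.457, -1.955, 0.001]
wrist_force: [-3.7, -0.9, 8.5]
finger_gap: 34.7
grip_force: 40.0
```

{"api": "send_rows", "payload": {"deltas": [{"travel": [0, 0, -0.5], "turn": [0, 0, 0]}, {"travel": [0, 0, -1.5], "turn": [0, 0, 0]}, {"travel": [0, 0, -2], "turn": [0, 0, 0]}, {"travel": [0, 0, -2], "turn": [0, 0, 0]}, {"travel": [0, 0, -2], "turn": [0, 0, 0]}]}}

```text
t: 20.78
tool_pos: [439.6, -70.8, 89.4]
orientation: [-2.458, -1.955, 0.001]
wrist_force: [-0.7, -0.0, -4.0]
finger_gap: 34.5
grip_force: 40.0
```

```bash
python3 - <<'E'
from h import *
go(446,205,40,94.5)
E
```

```text
t 20.78 tcp [439.6 -70.8  89.4] yaw 77.0 tool z [-0.001  0.    -1.   ] gap 34.5 grip 40.0 F [-0.7 -0.  -4. ] j1,j6 [-0.32 -0.09]
travel cm [27.01 -5.57  4.95]
turn z -17.5 travel after turn [27.44  2.8   4.94]
```

{"api": "send_rows", "payload": {"deltas": [{"travel": [0, 0, 0], "turn": [0, 0, -5.8]}, {"travel": [0, 0, 0], "turn": [0, 0, -5.8]}, {"travel": [0, 0, 0], "turn": [0, 0, -5.9]}, {"travel": [3, 0.3, 0], "turn": [0, 0, 0]}, {"travel": [3, 0.3, 0], "turn": [0, 0, 0]}]}}

```text
t: 21.2
tool_pos: [441.8, -11.1, 88.9]
orientation: [2.135, 2.303, 0.001]
wrist_force: [1.7, 0.2, -3.7]
finger_gap: 34.7
grip_force: 40.0
```

{"api": "send_rows", "payload": {"deltas": [{"travel": [3, 0.3, 0], "turn": [0, 0, 0]}, {"travel": [3, 0.3, 0], "turn": [0, 0, 0]}, {"travel": [3, 0.3, 0], "turn": [0, 0, 0]}, {"travel": [3, 0.3, 0], "turn": [0, 0, 0]}, {"travel": [3, 0.3, 0], "turn": [0, 0, 0]}]}}

```text
t: 21.62
tool_pos: [444.0, 141.5, 88.7]
orientation: [-2.132, -2.307, 0.0]
wrist_force: [-0.2, -0.2, -4.5]
finger_gap: 34.7
grip_force: 40.0
```

{"api": "send_rows", "payload": {"deltas": [{"travel": [3, 0.35, 0], "turn": [0, 0, 0]}, {"travel": [3.4, 0.35, 0], "turn": [0, 0, 0]}, {"travel": [0, 0, 2], "turn": [0, 0, 0]}, {"travel": [0, 0, 2], "turn": [0, 0, 0]}, {"travel": [0, 0, 2], "turn": [0, 0, 0]}]}}

```text
t: 22.03
tool_pos: [446.6, 205.5, 28.4]
orientation: [2.13, 2.309, 0.002]
wrist_force: [0.2, -0.4, -4.4]
finger_gap: 34.7
grip_force: 40.0
```

{"api": "send_rows", "payload": {"deltas": [{"travel": [0, 0, 0], "turn": [0, 0, 0]}, {"travel": [0, 0, 0], "turn": [0, 0, 0]}, {"travel": [0, 0, 0], "turn": [0, 0, 0]}, {"travel": [0, 0, 0], "turn": [0, 0, 0]}, {"travel": [0, 0, 0], "turn": [0, 0, 0]}]}}

```text
t: 22.45
tool_pos: [447.4, 204.5, 29.8]
orientation: [2.132, 2.306, 0.003]
wrist_force: [-0.7, 0.6, -4.4]
finger_gap: 34.5
grip_force: 40.0
```

```bash
python3 - <<'E'
from h import *
go(446,205,14,94.5)
im,K,T=shot("scene"); cv2.imwrite("pics/g9.png",cv2.resize(im[120:220,160:280],None,fx=6,fy=6,interpolation=cv2.INTER_CUBIC))
E
```

```text
t 22.45 tcp [447.4 204.5  29.8] yaw 94.5 tool z [ 0.002  0.001 -1.   ] gap 34.5 grip 40.0 F [-0.7  0.6 -4.4] j1,j6 [0.29 0.21]
travel cm [ 0.06 -0.14  1.58]
turn z -0.0 travel after turn [ 0.06 -0.14  1.58]
```

View pics/g9.png

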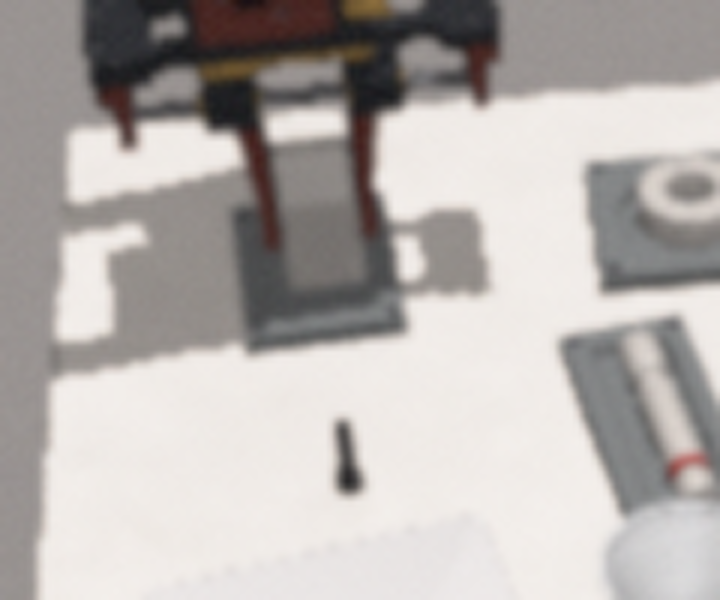

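The V-block hangs upright over its nest, with its lower front edge at (327,290) and the plate's front edge from (247,338) to (402,320).

```bash
python3 - <<'E'
from h import *
im,K,T=shot("scene"); C=lambda p:(np.array(p,float)+.5)/6-.5+np.array([160,120])
u=np.array([np.cos(np.radians(94.5)),np.sin(np.radians(94.5))])
print("block",cast(C((327,291)),K,T,21)[0]+30*u,"nest",cast(C([(247,338),(402,320)]),K,T,10).mean(0)+49*u, cast(C([(247,338),(402,320),(236,212),(378,202)]),K,T,10).mean(0))
# screw pose refined via both views
h=cv2.cvtColor(im,cv2.COLOR_BGR2GRAY); w=h[185:206,208:226].astype(int); v,x=np.nonzero(w<90); v+=185;x+=208
print("screw px",x.min(),x.max(),v.min(),v.max()); top=x[v<=v.min()+1].mean(); bot_=x[v>=v.max()-1].mean(); print(cast((top,v.min()),K,T,38),cast((bot_,v.max()-2),K,T,3))
E
```

```text
block [446.28262969 200.56117912] nest [442.38225516 205.91778258] [442.8472471  202.45925422]
screw px 217 219 192 201
[[455.60894127  54.23143975]] [[455.00897486  65.1470459 ]]
```

{"api": "send_rows", "payload": {"deltas": [{"travel": [0.15, -0.25, 0.5], "turn": [0, 0, 0]}, {"travel": [0, 0, 0.5], "turn": [0, 0, 0]}, {"travel": [0, 0, 0.35], "turn": [0, 0, 0]}, {"travel": [0, 0, 0], "turn": [0, 0, 0]}, {"travel": [0, 0, 0], "turn": [0, 0, 0]}]}}

```text
t: 22.97
tool_pos: [443.4, 205.6, 14.7]
orientation: [-2.132, -2.307, 0.001]
wrist_force: [0.1, 0.5, -3.5]
finger_gap: 34.8
grip_force: 40.0
```

{"api": "send_rows", "payload": {"deltas": [{"travel": [0, 0, 0.1], "turn": [0, 0, 0]}, {"travel": [0, 0, 0], "turn": [0, 0, 0]}, {"travel": [0, 0, 0], "turn": [0, 0, 0]}, {"travel": [0, 0, 0], "turn": [0, 0, 0]}, {"travel": [0, 0, 0], "turn": [0, 0, 0]}]}}

```text
t: 23.38
tool_pos: [443.9, 205.7, 14.2]
orientation: [-2.132, -2.307, -0.0]
wrist_force: [0.3, 0.0, -4.0]
finger_gap: 34.6
grip_force: 40.0
```

{"api": "send_rows", "payload": {"deltas": [{"travel": [0, 0, 0.06], "turn": [0, 0, 0]}, {"travel": [0, 0, 0], "turn": [0, 0, 0]}, {"travel": [0, 0, 0.05], "turn": [0, 0, 0]}, {"travel": [0, 0, 0], "turn": [0, 0, 0]}, {"travel": [0, 0, 0], "turn": [0, 0, 0]}]}}

```text
t: 23.8
tool_pos: [443.9, 205.8, 14.1]
orientation: [2.132, 2.307, 0.001]
wrist_force: [-2.9, -0.2, 11.1]
finger_gap: 34.7
grip_force: 40.0
```

{"api": "send_rows", "payload": {"deltas": [{"travel": [0, 0, 0], "turn": [0, 0, 0]}, {"travel": [0, 0, 0], "turn": [0, 0, 0]}, {"travel": [0, 0, 0], "turn": [0, 0, 0]}, {"travel": [0, 0, 0], "turn": [0, 0, 0]}, {"travel": [0, 0, -0.4], "turn": [0, 0, 0]}], "fingers": 5.0}}

```text
t: 24.22
tool_pos: [443.4, 205.6, 16.7]
orientation: [-2.132, -2.307, 0.001]
wrist_force: [-0.2, -0.1, 0.3]
finger_gap: 50.1
grip_force: 0.0
```

{"api": "send_rows", "payload": {"deltas": [{"travel": [0, 0, -1], "turn": [0, 0, 0]}, {"travel": [0, 0, -2], "turn": [0, 0, 0]}, {"travel": [0, 0, -2], "turn": [0, 0, 0]}, {"travel": [0, 0, -2], "turn": [0, 0, 0]}, {"travel": [0, 0, -1.5], "turn": [0, 0, 0]}]}}

```text
t: 24.63
tool_pos: [444.3, 205.9, 104.3]
orientation: [2.132, 2.307, 0.002]
wrist_force: [0.4, 1.0, -0.1]
finger_gap: 50.3
grip_force: 0.0
```

{"api": "send_rows", "payload": {"deltas": [{"travel": [-2.9, 0.03, 0], "turn": [0, 0, 0]}, {"travel": [-2.9, 0.03, 0], "turn": [0, 0, 0]}, {"travel": [-2.9, 0.03, 0], "turn": [0, 0, 0]}, {"travel": [-2.9, 0.03, 0], "turn": [0, 0, 0]}, {"travel": [-2.9, 0.03, 0], "turn": [0, 0, 0]}], "fingers": 3.2}}

```text
t: 25.05
tool_pos: [456.8, 60.1, 103.0]
orientation: [2.131, 2.307, 0.001]
wrist_force: [0.2, -0.1, -0.3]
finger_gap: 32.0
grip_force: 0.0
```

{"api": "send_rows", "payload": {"deltas": [{"travel": [0, 0, 1.5], "turn": [0, 0, 0]}, {"travel": [0, 0, 1.5], "turn": [0, 0, 0]}, {"travel": [0, 0, 1.5], "turn": [0, 0, 0]}, {"travel": [0, 0, 0], "turn": [0, 0, 0]}, {"travel": [0, 0, 0], "turn": [0, 0, 0]}]}}

```text
t: 25.47
tool_pos: [456.2, 61.3, 57.2]
orientation: [-2.132, -2.306, 0.001]
wrist_force: [-0.0, 0.5, 0.1]
finger_gap: 32.2
grip_force: 0.0
```

```bash
python3 - <<'E'
from h import *
go(456.5,61,22,94.5)
im,K,T=shot("scene"); a=cv2.resize(im[135:215,180:250],None,fx=6,fy=6,interpolation=cv2.INTER_CUBIC)
cv2.imwrite("pics/g10.png",a)
E
```

```text
t 25.47 tcp [456.2  61.3  57.2] yaw 94.5 tool z [-0.001  0.    -1.   ] gap 32.2 grip 0.0 F [-0.   0.5  0.1] j1,j6 [-0.02 -0.1 ]
travel cm [-0.03  0.04  3.52]
turn z 0.0 travel after turn [-0.03  0.03  3.52]
```

View pics/g10.png

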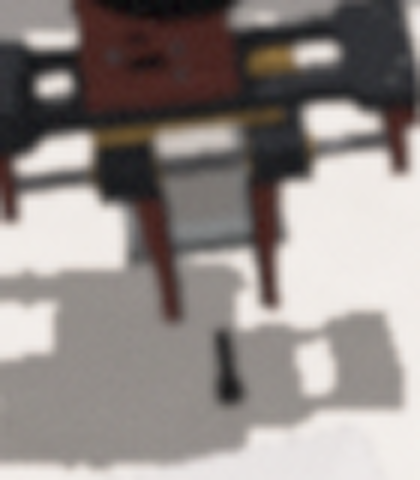

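The screw (223,335 to 230,395) stands centred below the fingers at (170,318) and (270,305). I descend and grasp the shank.

{"api": "send_rows", "payload": {"deltas": [{"travel": [0, 0, 1.3], "turn": [0, 0, 0]}, {"travel": [0, 0, 1.3], "turn": [0, 0, 0]}, {"travel": [0, 0, 1.1], "turn": [0, 0, 0]}, {"travel": [0, 0, 0], "turn": [0, 0, 0]}, {"travel": [0, 0, 0], "turn": [0, 0, 0]}]}}

```text
t: 25.93
tool_pos: [456.9, 61.5, 20.7]
orientation: [2.132, 2.308, 0.0]
wrist_force: [-0.3, -0.9, 0.4]
finger_gap: 31.9
grip_force: 0.0
```

{"api": "send_rows", "payload": {"deltas": [{"travel": [0, 0, 0], "turn": [0, 0, 0]}, {"travel": [0, 0, 0], "turn": [0, 0, 0]}, {"travel": [0, 0, 0], "turn": [0, 0, 0]}, {"travel": [0, 0, 0], "turn": [0, 0, 0]}, {"travel": [0, 0, 0], "turn": [0, 0, 0]}], "fingers": 0, "force": 15}}

```text
t: 26.35
tool_pos: [457.1, 61.3, 20.6]
orientation: [2.132, 2.307, 0.001]
wrist_force: [-0.1, -0.3, 4.2]
finger_gap: 7.4
grip_force: 15.0
```

{"api": "send_rows", "payload": {"deltas": [{"travel": [0, 0, 0], "turn": [0, 0, 0]}, {"travel": [0, 0, 0], "turn": [0, 0, 0]}, {"travel": [0, 0, 0], "turn": [0, 0, 0]}, {"travel": [0, 0, -0.5], "turn": [0, 0, 0]}, {"travel": [0, 0, -1.5], "turn": [0, 0, 0]}]}}

```text
t: 26.77
tool_pos: [455.1, 61.3, 39.2]
orientation: [-2.131, -2.305, 0.004]
wrist_force: [-0.4, -0.2, -0.0]
finger_gap: 7.4
grip_force: 15.0
```

{"api": "send_rows", "payload": {"deltas": [{"travel": [0, 0, -2.5], "turn": [0, 0, 0]}, {"travel": [0, 0, -2.5], "turn": [0, 0, 0]}, {"travel": [0, 0, -2.5], "turn": [0, 0, 0]}, {"travel": [0, 0, -2], "turn": [0, 0, 0]}, {"travel": [0, 0, 0], "turn": [0, 0, 0]}]}}

```text
t: 27.18
tool_pos: [459.2, 61.3, 138.7]
orientation: [2.129, 2.304, 0.007]
wrist_force: [-0.4, 0.6, -1.1]
finger_gap: 7.0
grip_force: 15.0
```

```bash
python3 - <<'E'
from h import *
go(591,-71,110,94.5)
im,K,T=shot("scene"); s=bot.sense()["tool_pos"]
p=proj(s,K,T); q=proj(s-[0,0,20],K,T); print("tcp px",p,"head px expected",q)
x0,y0=int(q[0])-9,int(q[1])-9; print(cv2.cvtColor(im,cv2.COLOR_BGR2GRAY)[y0:y0+22,x0:x0+20],x0,y0)
E
```

```text
t 27.18 tcp [459.2  61.3 138.7] yaw 94.5 tool z [ 0.007  0.    -1.   ] gap 7.0 grip 15.0 F [-0.4  0.6 -1.1] j1,j6 [-0.02 -0.1 ]
travel cm [-14.23  12.08   2.96]
turn z 0.0 travel after turn [-14.23  12.1    2.87]
tcp px [213.93932078 159.78455175] head px expected [214.79193284 166.20381797]
[[153 182 187 161 105  59  41  32  27  30  30  36  45  61  90 114 126 131
  141 172]
 [147 177 187 164 116  66  44  36  31  24  30  36  44  56  80 103 119 130
  138 166]
 [134 169 185 168 123  71  47  35  30  27  29  39  46  53  74  96 117 129
  137 159]
 [120 151 172 163 125  74  47  43  32  27  30  39  50  58  78 101 119 131
  135 150]
 [116 129 145 143 117  74  51  48  41  30  32  44  59  77  96 116 126 130
  134 146]
 [116 113 120 122 108  85  70  60  44  33  30  45  72  96 115 126 128 130
  133 142]
 [118 109 118 119 114 106  96  77  51  34  27  43  72 101 121 129 126 124
  132 139]
 [123 119 116 120 120 117 110  91  52  29  27  35  63  98 122 128 122 122
  129 138]
 [128 125 120 120 121 120 114  93  56  30  30  38  64  98 121 125 121 118
  129 135]
 [127 123 116 118 120 120 116 103  73  51 
[... 371 characters left out ...]

  120 124]
 [129 125 117 122 121 123 122 124 126 126 126 128 128 129 129 132 131 129
  127 118]
 [131 133 128 128 127 128 128 130 127 131 135 132 132 129 132 131 130 130
  127 116]
 [127 129 130 131 129 127 129 130 130 130 130 125 124 123 120 118 117 113
  113 108]
 [111 115 119 122 115 113 115 116 115 113 114 110 106 100  99  97  91  92
   94  96]
 [ 89  89  97  98  91  88  86  92  93  89  91  94  97  96  99 104 111 115
  120 131]
 [ 77  76  81  85  80  83  82  87  88  90  96 116 134 142 151 168 176 181
  185 194]
 [ 85  88  91  95  97  98 103 108 112 114 125 157 184 197 209 220 226 228
  228 230]
 [108 112 116 122 123 123 126 132 136 137 144 170 196 218 229 233 236 235
  236 236]] 205 157
```

{"api": "send_rows", "payload": {"deltas": [{"travel": [-2.4, 2.02, 0], "turn": [0, 0, 0]}, {"travel": [-2.4, 2.02, 0], "turn": [0, 0, 0]}, {"travel": [-2.4, 2.02, 0], "turn": [0, 0, 0]}, {"travel": [-2.4, 2.02, 0], "turn": [0, 0, 0]}, {"travel": [-2.4, 2.02, 0], "turn": [0, 0, 0]}]}}

```text
t: 27.65
tool_pos: [566.5, -51.3, 133.4]
orientation: [-2.131, -2.305, 0.002]
wrist_force: [0.0, 0.1, -0.0]
finger_gap: 7.5
grip_force: 15.0
```

{"api": "send_rows", "payload": {"deltas": [{"travel": [-2.2, 2, 0], "turn": [0, 0, 0]}, {"travel": [0, 0, 1], "turn": [0, 0, 0]}, {"travel": [0, 0, 1], "turn": [0, 0, 0]}, {"travel": [0, 0, 0], "turn": [0, 0, 0]}, {"travel": [0, 0, 0], "turn": [0, 0, 0]}]}}

```text
t: 28.07
tool_pos: [585.6, -69.5, 113.0]
orientation: [-2.128, -2.304, 0.004]
wrist_force: [-0.1, -0.2, -0.3]
finger_gap: 7.2
grip_force: 15.0
```

```bash
python3 - <<'E'
from h import *
go(591,-71,70,94.5)
im,K,T=shot("scene"); s=bot.sense()["tool_pos"]
print("head px expected",proj(s-[0,0,17],K,T)," mouth px expected",proj((591,-71,70),K,T))
g=cv2.cvtColor(im,cv2.COLOR_BGR2GRAY).astype(int); q=proj(s-[0,0,17],K,T).astype(int); w=g[q[1]-6:q[1]+12,q[0]-10:q[0]+11]; print(w[::2])
# mouth extent in the first picture: bright/blurred against desk is weak, use ray of rim columns in the top view
t=cv2.imread("pics/top0.png",0); s2=bot.snapshot("top");K2=np.array(s2["camera_matrix"]);T2=np.array(s2["T"])
m=np.zeros_like(t); m[192:228,252:292]=(cv2.absdiff(t,int(np.median(t[185:193,255:290])))[192:228,252:292]>22)*1
c=max(cv2.findContours(m,0,1)[0],key=cv2.contourArea)
sub=t[195:226,256:289].copy(); h=cv2.HoughCircles(cv2.resize(sub,None,fx=6,fy=6,interpolation=cv2.INTER_CUBIC),cv2.HOUGH_GRADIENT,2,100,param1=100,param2=20,minRadius=70,maxRadius=105)
if h is not None: u=(h[0,0,:2]+.5)/6-.5+[256,195]; print("mouth circle",u,h[0,0,2]/6,cast(u,K2,T2,70))
E
```

```text
t 28.07 tcp [585.6 -69.5 113. ] yaw 94.5 tool z [-0.005  0.002 -1.   ] gap 7.2 grip 15.0 F [-0.1 -0.2 -0.3] j1,j6 [-0.24 -0.31]
travel cm [-0.2   0.55  4.3 ]
turn z 0.0 travel after turn [-0.2   0.52  4.3 ]
head px expected [272.8583066  204.98040971]  mouth px expected [275.02526285 213.47869255]
[[128 131 133 126 103  71  52  46  43  40  35  29  31  32  42  50  69  90
  114 127 134]
 [137 129 135 132 118  89  58  47  44  38  35  39  44  38  44  55  76  98
  107 116 128]
 [173 130 129 131 128 107  75  53  42  39  37  49  63  71  74  79  96 115
  115 102 114]
 [208 145 121 129 132 126 113  89  58  35  29  32  51  97 129 135 144 160
  169 163 148]
 [223 185 136 128 135 140 138 120  83  48  32  35  69 112 144 155 173 193
  196 195 195]
 [152 142 135 137 141 143 143 142 131 119 112 119 134 147 153 153 160 181
  200 200 198]
 [129 133 135 140 142 143 147 149 150 151 153 153 154 154 152 151 155 173
  194 198 196]
 [129 134 136 137 140 141 143 145 147 150 152 155 154 152 152 150 152 173
  195 198 193]
 [125 128 129 132 135 138 142 143 146 149 151 153 154 154 150 150 152 173
  193 195 192]]
mouth circle [271.75 210.75] 14.833333 [[591.06354005 -69.5846015 ]]
```

{"api": "send_rows", "payload": {"deltas": [{"travel": [-0.1, 0.25, 0.8], "turn": [0, 0, 0]}, {"travel": [0, 0, 0.8], "turn": [0, 0, 0]}, {"travel": [0, 0, 0], "turn": [0, 0, 0]}, {"travel": [0, 0, 0], "turn": [0, 0, 0]}, {"travel": [0, 0, 0], "turn": [0, 0, 0]}]}}

```text
t: 28.58
tool_pos: [590.9, -71.4, 99.0]
orientation: [-2.132, -2.307, 0.0]
wrist_force: [-0.3, -0.4, -0.2]
finger_gap: 7.5
grip_force: 15.0
```

{"api": "send_rows", "payload": {"deltas": [{"travel": [0, 0, 0], "turn": [0, 0, 0]}, {"travel": [0, 0, 0], "turn": [0, 0, 0]}, {"travel": [0, 0, 0], "turn": [0, 0, 0]}, {"travel": [0, 0, 0], "turn": [0, 0, 0]}, {"travel": [0, 0, 0], "turn": [0, 0, 0]}]}}

```text
t: 29.0
tool_pos: [591.1, -71.6, 99.2]
orientation: [2.132, 2.307, 0.0]
wrist_force: [0.1, 0.0, 1.0]
finger_gap: 7.3
grip_force: 15.0
```

{"api": "send_rows", "payload": {"deltas": [{"travel": [0.05, 0, 0.8], "turn": [0, 0, 0]}, {"travel": [0, 0, 0.8], "turn": [0, 0, 0]}, {"travel": [0, 0, 0.8], "turn": [0, 0, 0]}, {"travel": [0, 0, 0.5], "turn": [0, 0, 0]}, {"travel": [0, 0, 0], "turn": [0, 0, 0]}]}}

```text
t: 29.42
tool_pos: [589.6, -70.7, 68.2]
orientation: [-2.13, -2.305, 0.002]
wrist_force: [-0.3, -0.4, -0.1]
finger_gap: 7.6
grip_force: 15.0
```

{"api": "send_rows", "payload": {"deltas": [{"travel": [0, 0, 0], "turn": [0, 0, 0]}, {"travel": [0, 0, 0], "turn": [0, 0, 0]}, {"travel": [0, 0, 0], "turn": [0, 0, 0]}, {"travel": [0, 0, 0], "turn": [0, 0, 0]}, {"travel": [0, 0, 0], "turn": [0, 0, 0]}]}}

```text
t: 29.83
tool_pos: [591.3, -71.1, 70.4]
orientation: [2.132, 2.307, 0.001]
wrist_force: [-0.7, 0.0, 0.2]
finger_gap: 7.6
grip_force: 15.0
```

No contact. I release, lift and move away toward the robot.

{"api": "send_rows", "payload": {"deltas": [{"travel": [0, 0, 0], "turn": [0, 0, 0]}, {"travel": [0, 0, 0], "turn": [0, 0, 0]}, {"travel": [0, 0, 0], "turn": [0, 0, 0]}, {"travel": [0, 0, 0], "turn": [0, 0, 0]}, {"travel": [0, 0, 0], "turn": [0, 0, 0]}], "fingers": 2.0}}

```text
t: 30.25
tool_pos: [591.0, -71.1, 70.1]
orientation: [-2.132, -2.307, -0.0]
wrist_force: [-1.3, 0.4, -0.0]
finger_gap: 20.4
grip_force: 0.0
```

{"api": "send_rows", "payload": {"deltas": [{"travel": [0, 0, -1], "turn": [0, 0, 0]}, {"travel": [0, 0, -2], "turn": [0, 0, 0]}, {"travel": [0, 0, -2.5], "turn": [0, 0, 0]}, {"travel": [0, 0, -2.5], "turn": [0, 0, 0]}, {"travel": [0, 0, -2], "turn": [0, 0, 0]}]}}

```text
t: 30.67
tool_pos: [591.5, -71.1, 172.6]
orientation: [2.131, 2.306, 0.001]
wrist_force: [1.0, -0.4, -0.7]
finger_gap: 20.2
grip_force: 0.0
```

{"api": "send_rows", "payload": {"deltas": [{"travel": [-2.5, -2, 0], "turn": [0, 0, 0]}, {"travel": [-2.5, -2, 0], "turn": [0, 0, 0]}, {"travel": [-2.5, -2, 0], "turn": [0, 0, 0]}, {"travel": [-2.5, -2, 0], "turn": [0, 0, 0]}, {"travel": [-2.5, -2, 0], "turn": [0, 0, 0]}]}}

```text
t: 31.08
tool_pos: [500.3, -204.5, 171.0]
orientation: [2.131, 2.307, 0.0]
wrist_force: [0.5, 0.3, -1.1]
finger_gap: 19.7
grip_force: 0.0
```

{"api": "send_rows", "payload": {"deltas": [{"travel": [-2.5, -1, 0], "turn": [0, 0, 0]}, {"travel": [-2.5, -1, 0], "turn": [0, 0, 0]}, {"travel": [-2.5, -1, 0], "turn": [0, 0, 0]}, {"travel": [0, 0, 0], "turn": [0, 0, 0]}, {"travel": [0, 0, 0], "turn": [0, 0, 0]}]}}

```text
t: 31.5
tool_pos: [476.9, -281.8, 170.7]
orientation: [2.135, 2.304, 0.0]
wrist_force: [-0.4, -0.2, 0.8]
finger_gap: 20.1
grip_force: 0.0
```

```bash
python3 - <<'E'
from h import *
go(0,0,0)
im,K,T=shot("top"); g=cv2.cvtColor(im,cv2.COLOR_BGR2GRAY)
print("funnel well now\n",g[204:219,264:281]); t=cv2.imread("pics/top0.png",0); print("before\n",t[204:219,264:281])
print("block nest\n",g[258:294,131:177][::2,::2])
i2,K,T=shot("scene"); s=cv2.cvtColor(i2,cv2.COLOR_BGR2GRAY); q=proj((591,-71,70),K,T); print("scene funnel\n",s[204:224,262:288][::2,::2])
E
```

```text
t 31.5 tcp [ 476.9 -281.8  170.7] yaw 94.4 tool z [ 0.001 -0.    -1.   ] gap 20.1 grip 0.0 F [-0.4 -0.2  0.8] j1,j6 [-0.66 -0.73]
travel cm [ 31.73 -45.42  17.03]
funnel well now
 [[132 130 133 132 129 127 127 129 129 129 128 127 126 126 126 126 127]
 [132 133 131 132 129 128 131 129 130 127 129 126 126 127 127 126 127]
 [132 135 133 132 130 131 135 126 121 132 131 130 127 127 128 127 126]
 [134 134 133 132 139 119 110 103  94 104 112 123 128 128 129 128 125]
 [134 134 133 131 122  98  78  68  67  74  78 102 123 127 129 128 128]
 [136 137 133 127 128 101  74  69  69  82  71  73 121 129 128 131 128]
 [138 136 135 122 141  96  46  68  77  72  69  69 112 128 127 130 130]
 [136 136 134 138 119  64  30  61  68  65  76  77 101 125 128 131 129]
 [136 137 137 159 167  97  16  36  38  48  94  83 109 130 131 131 128]
 [136 137 139 152 173 110  28  16  20 121 142 104 121 134 133 130 129]
 [134 137 139 137 132 119 106  90 123 195 181 129 124 132 133 130 130]
 [136 137 137 137 144 145 139 135 172 196 170 139 134 132 130 131 131]
 [138 136 140 139 137 137 129 137 151 158 145 134 132 133 133 133 13
[... 2843 characters left out ...]
10 112 111 112
  145 162 162 163 162]
 [198 137  87 106 108 109 112 156 161 160 160 161 180 198 200 201 202 200
  201 199 199 198 200]]
scene funnel
 [[ 53  49  55  64  94 196 206 201 182 174 148 139 161]
 [ 49  49  51  51  74 185 212 208 202 197 196 183 143]
 [ 51  52  50  52  58 164 217 215 211 206 198 188 187]
 [ 50  51  51  51  53 139 213 212 206 202 196 189 183]
 [ 50  48  49  49  69 104 205 213 208 202 195 186 178]
 [ 50  52  50  53  79  78 183 213 205 199 191 183 174]
 [ 48  46  52  52  52  60 165 210 204 195 187 180 173]
 [ 49  50  68  65  49  52 127 201 197 187 177 168 178]
 [ 50  51  55  56  52  51  88 165 189 181 170 174 189]
 [ 50  46  45  45  42  37  45  90 156 179 183 180 221]]
```

The well is now dark where it was bright, so the screw is inside. The V-block sits within its pocket. I hand in the job.

```bash
python3 -c "
from bench import bot
print(bot.close_job())"
```

```text
the job is handed in; nothing more can be done
None
```

The job is handed in at about 31.5 s: ring gauge, plug gauge and V-block each touched down at pocket-floor height and were released in their nests, and the cap screw was dropped head first into the funnel. The last top view shows the well dark, as it should be with the screw inside; the hand-in returned no verdict.

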